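# Load the glazing stand

### The job

Get the glazing stand ready for spraying: swing its two red turnbuttons out of the way, seat the plywood bat fully down on the head's two pins, and turn both turnbuttons right in over the bat's edge to lock it. Only then stand every clay piece waiting on the canvas upright in the middle of a ceramic prop of its own on the bat. Leave everything else on the table as it is.

Things in the scene. Friction and masses are not known exactly. Their poses are not given: they have to be found in the camera images.
- stand: Fixed glazing stand, origin at the centre of its underside, z up. Aluminium head 190 dia, flat top 60 above the table, on it two brass pins at y = +75 and -75, 10 dia, 12 tall, tapering to 4 at the tip. At y = +125 and -125 dark posts 24 dia, 77 high, carry red turnbuttons.
- stand_head (a point): Centre of the top of the stand's head, 60 above the table; axes as the stand's.
- bat: Square plywood bat 200 x 200 x 14, 0.55 kg, origin at the centre of its underside, z up. Two through holes 13 dia at y = +75, -75 (fits the pins either way round). On top: in the middle a blue handle block, 44 along x, 18 along y, its top 89 above the underside; three white ceramic props 36 dia, tops 44 above the underside, at (70,0), (-36,62), (-36,-62).
- bat_handle (a point): Grip point in the blue handle, 69 above the bat's underside, 20 below the handle's top; axes as the bat's (pinch it across y).
- prop0 (a point): Centre of the flat top of ceramic prop 0 on the bat; axes as the bat's.
- prop1 (a point): Centre of the flat top of ceramic prop 1 on the bat; axes as the bat's.
- prop2 (a point): Centre of the flat top of ceramic prop 2 on the bat; axes as the bat's.
- latch_a (a joint): Turn of red turnbutton a (at y = +125 of the stand), rad: 0 = blade parallel to the bat's edge, 1.57 = blade points at the stand's middle, 25 over the edge of a seated bat; stops at 0 and 1.6. Grows clockwise seen from above; stays where left; clear of the bat's way below 0.3.
- latch_a_grip (a point): On the turning axis of turnbutton a, 110 above the table, in its upright fin: 40 long (along the blade), 12 thick, 36 high, top 123 above the table. x of this frame points along the blade (50 long from the axis, 18 wide, 77 to 87 above the table, fin on top); z up.
- latch_b (a joint): Turn of red turnbutton b (at y = -125 of the stand), rad: 0 = blade parallel to the bat's edge, 1.57 = blade points at the stand's middle, 25 over the edge of a seated bat; stops at 0 and 1.6. Grows clockwise seen from above; stays where left; clear of the bat's way below 0.3.
- latch_b_grip (a point): On the turning axis of turnbutton b, 110 above the table, in its upright fin: 40 long (along the blade), 12 thick, 36 high, top 123 above the table. x of this frame points along the blade (50 long from the axis, 18 wide, 77 to 87 above the table, fin on top); z up.
- eagle: Pale grey bisque clay eagle bust, 0.22 kg, may be absent. Foot disc 52 dia x 14 high, then a straight round waist 40 dia from 14 to 62 above the underside (grip it at about 45). Round head, top at 94, with a beak reaching 39 from the axis along +x at 66 to 79 high. Origin: centre of the underside, z up.
- owl: Red-brown bisque clay owl bust, 0.22 kg, may be absent. Foot disc 52 dia x 14 high, then a straight round waist 40 dia from 14 to 62 above the underside (grip it at about 45). Round head with two ear tufts, top at 101; face to +x. Origin: centre of the underside, z up.
- duck: Cream bisque clay duck bust, 0.22 kg, may be absent. Foot disc 52 dia x 14 high, then a straight round waist 40 dia from 14 to 62 above the underside (grip it at about 45). Round head, top at 91, with a flat terracotta bill reaching 41 from the axis along +x at 65 to 73 high. Origin: centre of the underside, z up.
- vase: Dark brown bisque clay bud vase, 0.22 kg, may be absent. Foot disc 52 dia x 14 high, then a straight round waist 40 dia from 14 to 62 above the underside (grip it at about 45). Above the waist a neck 26 dia and a lip 36 dia, top at 92. Origin: centre of the underside, z up.
- jar_green: Bystander: green glaze jar with white cap, 60 dia x 85 high. Leave it alone. Origin: centre of the underside, z up.
- jar_blue: Bystander: blue glaze jar with white cap, 60 dia x 85 high. Leave it alone. Origin: centre of the underside, z up.
- mug: Bystander: blue ceramic mug, 76 dia x 90 high, handle to its +y. Leave it alone. Origin: centre of the underside, z up.
- tile: Bystander: square terracotta test tile 100 x 100 x 12. Leave it alone. Origin: centre of the underside, z up.
- paint_brush: Bystander: paint brush with dark handle lying along its x, 190 long. Leave it alone.
- modelling_tool: Bystander: black-handled modelling spatula lying along its x, 200 long. Leave it alone.

How it is judged:
By the outcome, as a careful person would: the job done as asked, in the order asked, and still so for the second after the job is handed in, with the robot touching nothing.
Of eagle, owl, duck, vase only 2 to 3 are there at a start; the rules pass over those that are not, and their reading is None.
At some moment in a run one of bat may be knocked a few centimetres aside while the robot is not near it.
It also fails if it takes over 210 s, if anything falls off the work surface, if the arm or the gripper's body presses on something with over 40 N, if the wrist force passes 120 N, or if a joint passes its speed limit or range.

### The arm

A 6-joint arm with a two-finger parallel gripper is mounted at the origin on the work surface. World frame = base frame: x ahead of the robot, y to its left, z up, the work surface at z = 0. Lengths are in mm, angles in degrees, forces in N, time in s.
With the tool pointing down it reaches from about 350 to 850 mm from the base axis. Payload 8.1 kg.
Tool frame: the origin (TCP) lies on the centre line of the jaws, within the pads' length; the fingertips stand 14 mm ahead of it and the grasp point (between the pads) lies 5 mm behind it; z points along the fingers, y is the line along which they close (so a half turn about z gives the same grasp; the last joint's range is limited). The gripper opens to 85 mm and grips with 20 to 120 N. Pads are 22 mm wide; open, the fingers measure 114 mm over their backs; the gripper's body (76 mm by 85 mm) begins 54 mm behind the grasp point. The pads swing forward as they close: fully open they stand 13 mm farther back than shut.
Start: joints at [-78.977, 7.471, 85.268, -0, 87.261, -4.893], TCP at [164.565, -576.996, 245.292] pointing down, gripper open.
Joint ranges: [-169.43, 169.43], [-51.17, 129.36], [1.28, 143.12], [-76.62, 256.62], [0, 156.53], [-152.29, 152.29]. Speed limits (degrees/s): [136.94, 136.94, 159.86, 180, 180, 180].

### API

Orientations are given as [roll, pitch, yaw] about the fixed x, y, z axes, in that order (R = Rz(yaw) Ry(pitch) Rx(roll)).
In Python, from bench import sense, snapshot, camera_info, hand_in gives the robot as it stands. The module is installed in compiled form; this text tells all that it offers.
- The arm moves only by the tool apply_moves, never from a script. Its argument "deltas" is a list of rows, each a list of 7 numbers: the shift along the tool's x, y, z scaled (see below), then the turn, a rotation vector about the tool's x, y, z scaled (see below), then the opening, from 0 (shut) to 1 (fully open). In form: [[dx, dy, dz, ax, ay, az, claw], ...]. A call has 1 to 8 rows; each row shifts and turns the commanded pose from where the row before left it, along the tool's axes as they then stand; what a row does not reach is not made up. The controller multiplies each number of a shift by 0.03 m and each number of a turn by 0.08 rad. A row lasts 1/8 s, in which the tool goes at most 62.5 mm and 10.7 degrees, less where a joint would pass 70% of its speed; a pose out of reach is approached as far as the arm can. A call with a number of a shift or a turn outside -1 to 1 is refused whole. A call with a gripper value outside its range is refused whole. The fingers move at their own pace and stop on an object; "grip_force" is the grip in N (left out, the last holds). Time passes only in rows, so rows that do not move let the fingers close. It gives the time, the measured TCP pose, the force, the opening and the grip force at its end, in the units of the state.
- sense(): the state, without advancing time (a new reading comes with each control period).
- snapshot(name): name is "scene" or "top" or "wrist"; returns the picture (480x640x3 uint8, red, green, blue); there is no depth.
- camera_info(name): a dict with "vertical_fov" (degrees; the focal length in pixels is half the picture's height over the tangent of half this angle, whatever the lens; pixels are square), "cx", "cy" (the principal point, pixels), "k1" (the pictures are not rectified: a ray, as slopes to the right and down, at radius r is drawn at 1 + k1 r^2 times it, then the intrinsics apply), "origin" and "rotation" of the camera in the world; the wrist camera has in their place "tool_from_camera" (4x4, takes a point from camera to tool coordinates, whose origin is the TCP and whose axes are the flange's). Camera axes: x right, y up, looking along -z (the intrinsics and any distortion apply to the point x, -y, -z); pixel columns grow to the right and rows downward; lengths in mm; the calibration is good to about 2 mm. A picture is of the moment at which its call begins: read the wrist's pose just before it. camera_info takes no time and is no camera call.
- hand_in(): hands the job in; it is judged then, once.
The state is a dict: "time": time; "joint_pos": joint angles; "qd": joint speeds; "joint_efforts": joint torques, N m; "tool_pos": TCP position; "tcp_rot": TCP orientation; "ft_force": force on the tool from outside, world axes, zero at the start; "wrist_torque": the same for the moment, N m; "finger_gap": finger opening in mm; "grip_force": force on a finger pad.
Only numpy, scipy, OpenCV 4.12 (cv2) and the standard library are available. Lean on these libraries where they do the work, as an engineer would, in place of code of your own. Each camera call takes 0.05 s, during which the arm holds its last target. There are 200 camera calls.

## Working session

There is one attempt and no reset: what is moved stays moved. The work goes in short steps, Python scripts to look and compute and a tool call to move; the robot and the scene stay as the last step left them, time stands still between calls to the robot, and variables do not carry over. Pictures are saved under pics/ and viewed, at most 16 in all, crops included, and the job is handed in when it is done.

Besides the shell and the picture viewer there is one more tool, called after "Emit:" as name(argument=value, ...) on one line, values as JSON. apply_moves: Moves the arm, as the interface text tells. Its arguments: {"type":"object","properties":{"deltas":{"type":"array"},"grip_force":{"type":"number"}},"required":["deltas"]}

```bash
mkdir -p pics; python3 - <<'E'
from bench import *
import cv2
for n in ("top","scene"):
    cv2.imwrite(f"pics/{n}0.png",snapshot(n)[:,:,::-1])
    print(n,camera_info(n))
print(camera_info("wrist")); print(sense())
E
```

```text
top {'vertical_fov': 51.56092093438388, 'cx': 317.82498562922666, 'cy': 231.75465854511967, 'k1': -0.11405158777782987, 'origin': array([ 393.6553745 ,   43.5069069 , 1152.21807411]), 'rotation': array([  6.81811657,  -1.1292789 , -89.16044971])}
scene {'vertical_fov': 46.23879706015348, 'cx': 314.1283296400856, 'cy': 227.32601343094743, 'k1': -0.0861168896355923, 'origin': array([1092.32700624, -262.05840647, 1091.43063563]), 'rotation': array([32.04795458, -0.07721051, 63.37298691])}
{'vertical_fov': 59.36778093402648, 'cx': 307.17362713056946, 'cy': 239.44127219545211, 'k1': -0.08110496270239854, 'tool_from_camera': array([[ 1.84741540e-04,  9.48404442e-01,  3.17063055e-01,
         8.15686368e+01],
       [ 9.99999746e-01, -3.93393171e-04,  5.94059555e-04,
         1.41777475e-02],
       [ 6.88139161e-04,  3.17062865e-01, -9.48404273e-01,
        -1.28634781e+02],
       [ 0.00000000e+00,  0.00000000e+00,  0.00000000e+00,
         1.00000000e+00]])}
{'time': 0.1, 'joint_pos': array([-7.89759481e+01,  7.51132318e+00,  8.53230255e+01,  5.81070852e-04,
        8.72600235e+01, -4.89440299e+00]), 'qd': array([-0.02325659, -0.18079588, -0.16480499,  0.01147706,  0.05338166,
        0.01928823]), 'joint_efforts': array([ 1.15499352e-03, -5.70951855e+01, -5.01942337e+01, -2.12577916e-04,
        8.19372159e-03, -1.54963658e-05]), 'tool_pos': array([ 164.48434255, -576.53463879,  244.34377977]), 'tcp_rot': array([-1.79906021e+02, -8.63003468e-03,  1.59184195e+01]), 'ft_force': array([-0.55561062,  0.75909725, -0.99826292]), 'wrist_torque': array([0.00934866, 0.03014098, 0.02642914]), 'grip_force': 0.0, 'finger_gap': 85.56410236539695}
```

View pics/top0.png

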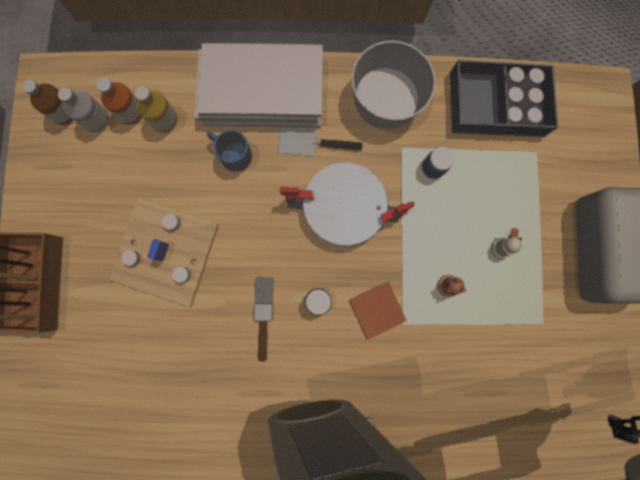

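View pics/scene0.png

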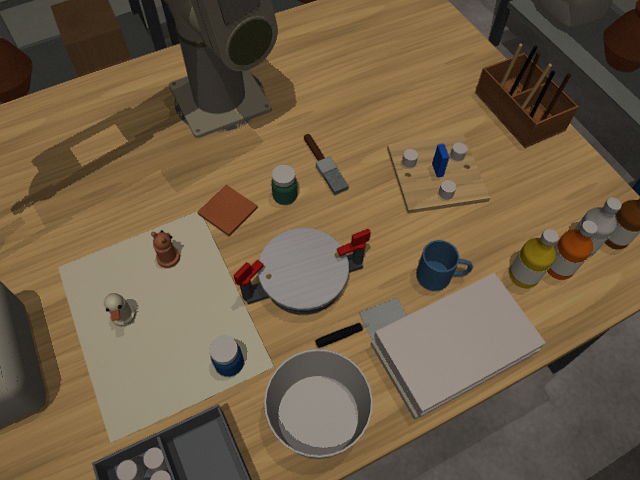

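```bash
cat > h.py <<'E'
import numpy as np, cv2
from scipy.spatial.transform import Rotation as R
from bench import *
def cam(n,st=None):
    c=camera_info(n); f=240/np.tan(np.radians(c["vertical_fov"]/2))
    if n=="wrist":
        s=st or sense(); T=c["tool_from_camera"]
        Rt=R.from_euler("xyz",s["tcp_rot"],degrees=True).as_matrix()
        Rc=Rt@T[:3,:3]; o=Rt@T[:3,3]+s["tool_pos"]
    else: Rc=R.from_euler("xyz",c["rotation"],degrees=True).as_matrix(); o=c["origin"]
    return Rc,o,f,c["cx"],c["cy"],c["k1"]
def unproj(C,u,v,z):
    Rc,o,f,cx,cy,k=C
    d=np.array([(u-cx)/f,(v-cy)/f]); p=d.copy()
    for _ in range(20): p=d/(1+k*(p@p))
    r=Rc@np.array([p[0],-p[1],-1]); return (o+r*(z-o[2])/r[2])
def proj(C,P):
    Rc,o,f,cx,cy,k=C
    q=(np.atleast_2d(P)-o)@Rc; s=np.c_[q[:,0],-q[:,1]]/(-q[:,2:])
    s=s*(1+k*(s**2).sum(1,keepdims=True)); return s*f+[cx,cy]
def snap(n):
    s=sense(); return snapshot(n)[:,:,::-1].copy(), cam(n,s)
def blobs(m,lo=15):
    n,l,st,c=cv2.connectedComponentsWithStats(m.astype(np.uint8))
    return [(st[i,4],c[i].round(1),i) for i in range(1,n) if st[i,4]>=lo],l
E
python3 - <<'E'
import cv2,numpy as np
t=cv2.imread("pics/top0.png");s=cv2.imread("pics/scene0.png")
def c(i,x,y,w,h):return cv2.resize(i[y:y+h,x:x+w],(400,300),interpolation=cv2.INTER_CUBIC)
cv2.imwrite("pics/c0.png",np.vstack([np.hstack([c(t,270,150,160,120),c(t,100,190,140,105)]),np.hstack([c(t,420,220,120,90),c(s,220,215,160,120)])]))
E
```

```text
(no output)
```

View pics/c0.png

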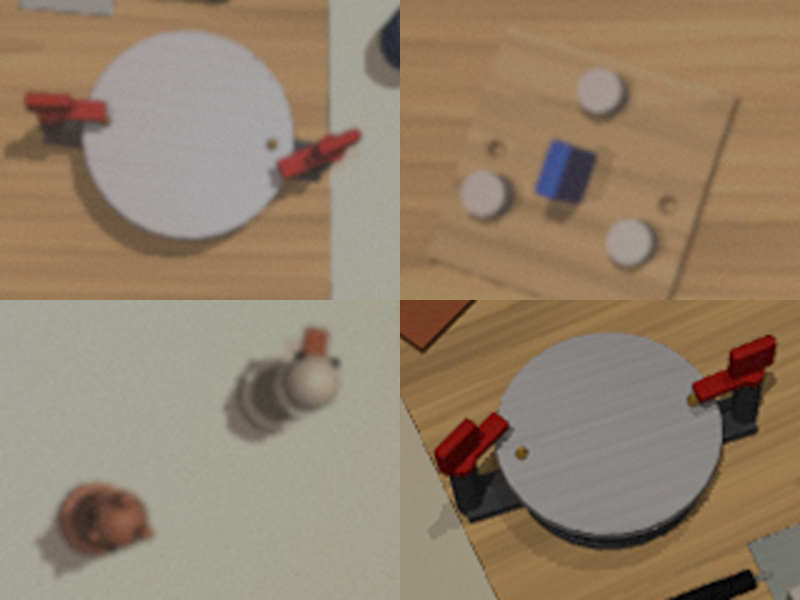

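```bash
cat > fit.py <<'E'
from h import *
from scipy.optimize import minimize, least_squares
def box(x0,x1,y0,y1,z0,z1): return np.array([[x,y,z] for x in(x0,x1) for y in(y0,y1) for z in(z0,z1)],float)
def place(P,x,y,a): c,s=np.cos(a),np.sin(a); return np.c_[x+c*P[:,0]-s*P[:,1],y+s*P[:,0]+c*P[:,1],P[:,2]]
BL=box(-9,50,-9,9,77,87); FI=box(-20,20,-6,6,87,123)
def hull(sh,C,P):
    m=np.zeros(sh,np.uint8); cv2.fillConvexPoly(m,cv2.convexHull((proj(C,P)*16).round().astype(np.int32)),1,shift=4); return m
def red(im): h=cv2.cvtColor(im,cv2.COLOR_BGR2HSV); return (((h[...,0]<6)|(h[...,0]>174))&(h[...,1]>190)&(h[...,2]>60))
def latch(x,y,a,ims):
    e=0
    for im,C,roi in ims:
        m=red(im); r=np.zeros_like(m); u,v=proj(C,[[x,y,100]])[0].astype(int); r[max(v-roi,0):v+roi,max(u-roi,0):u+roi]=1; m&=r
        p=np.maximum(hull(m.shape,C,place(BL,x,y,a)),hull(m.shape,C,place(FI,x,y,a)))>0
        e+=1-(m&p).sum()/max((m|p).sum(),1)
    return e
def fitlatch(x,y,a0,ims):
    best=None
    for a in a0:
        r=minimize(lambda q:latch(q[0],q[1],q[2]/20,ims),[x,y,a*20],method="Nelder-Mead",options=dict(initial_simplex=[[x,y,a*20],[x+8,y,a*20],[x,y+8,a*20],[x,y,a*20+5]]))
        if best is None or r.fun<best.fun:best=r
    return best.x[:2],np.degrees(best.x[2]/20),best.fun/len(ims)
E
python3 - <<'E'
from fit import *
ims=[(cv2.imread(f"pics/{n}0.png"),cam(n),30) for n in("top","scene")]
T,S=ims[0][1],ims[1][1]
for u,v in((296,192),(397,212)):
    p=unproj(T,u,v,105)
    print(p[:2],fitlatch(p[0],p[1],np.radians(np.arange(-180,180,30)),ims))
# pin & head
print("pin top",unproj(T,378.5,207.5,66),"scene",unproj(S,268.3,276,66))
for n,(im,C,_),seed in zip("TS",ims,((345,220),(300,270))):
    h=cv2.cvtColor(im,cv2.COLOR_BGR2HSV)
    m=((h[...,1]<45)&(h[...,2]>90))
    bl,l=blobs(m,1000); k=l[seed[1],seed[0]]; mm=(l==k).astype(np.uint8)
    c=cv2.convexHull(max(cv2.findContours(mm,0,1)[0],key=len))[:,0]
    P=np.array([unproj(C,u,v,60)[:2] for u,v in c])
    r=least_squares(lambda q:np.hypot(*(P-q[:2]).T)-q[2],[P[:,0].mean(),P[:,1].mean(),95],loss="soft_l1")
    print(n,mm.sum(),"head",r.x)
    b=((h[...,0]>105)&(h[...,0]<130)&(h[...,1]>150)); print([x[:2] for x in blobs(b)[0]])
    w=((h[...,1]<40)&(h[...,2]>110)); 
    for a,c,i in blobs(w,60)[0]:
        if a<500: print(a,c,unproj(C,*c,44)[:2].round(1))
E
```

```text
[604.19842584  72.74557013] (array([606.4327826 ,  88.24709907]), np.float64(-89.7562478323762), np.float64(0.6468871595330739))
[ 564.77139118 -144.63743043] (array([ 575.39894711, -158.47642797]), np.float64(120.98329430603631), np.float64(0.7191489361702128))
pin top [ 580.48873875 -110.19891221   66.        ] scene [ 582.07902967 -109.46306811   66.        ]
T 5384 head [589.46741331 -35.89620934  94.41596354]
[]
168 [516.3  74.2] [ 921.1 -454.1]
166 [536.3  75.2] [ 921.5 -505.6]
124 [103.8  84.4] [872.5 540.5]
113 [29.1 85.6] [873.  732.2]
135 [141.7  93.3] [849.3 445.2]
174 [515.5  93.9] [ 869.8 -448.8]
133 [64.4 93.9] [849.7 637.4]
171 [535.4  94.9] [ 869.9 -499.5]
142 [ 84.3 100.7] [831.7 585.1]
176 [514.6 113.7] [ 819.2 -443.5]
167 [534.5 114.6] [ 819.3 -493.8]
166 [169.9 221.7] [543.7 358.6]
169 [129.3 257.4] [461.  447.9]
185 [180.1 274.3] [425.6 329.8]
494 [317.9 301.6] [370.7  21.2]
285 [262.9 311.9] [346.2 142.3]
S 5570 head [590.74829512 -35.21335454  94.16926738]
[(np.int32(356), array([440.1, 160. ])), (np.int32(49), array([637.1, 186.9])), (np.int32(280), array([230.4, 365.8]))]
114 [459.3 148. ] [461.3 450.9]
121 [410.4 154.3] [425.2 332.9]
119 [325.2 163.3] [358.5 136.8]
326 [283.  173.6] [341.6  34.4]
137 [448.2 185.9] [544.6 361.9]
124 [613.7 203.3] [759.2 684.9]
321 [598.5 226.2] [791.  607.9]
147 [550.2 235.3] [759.3 491.4]
320 [153.1 457.8] [ 811.3 -440.3]
326 [126.4 470. ] [ 810.7 -490.5]
146 [160.4 475.6] [ 845.6 -438.6]
```

```bash
cat >> h.py <<'E'
def to(x=None,y=None,z=None,yaw=None,frm=None):
    """units still to go: turn first (total az), then shift in the tool frame after the turn"""
    s=sense(); p,r=s["tool_pos"],s["tcp_rot"]
    if frm is not None: p,r=np.array(frm[:3]),[180,0,frm[3]]
    yaw=r[2] if yaw is None else yaw
    d=np.array([p[0] if x is None else x,p[1] if y is None else y,p[2] if z is None else z])-p
    t=np.radians(yaw); u=np.array([np.cos(t)*d[0]+np.sin(t)*d[1],np.sin(t)*d[0]-np.cos(t)*d[1],-d[2]])/30
    tz=-(((yaw-r[2])+180)%360-180)*np.pi/180/.08
    print("turn az %.2f  shift"%tz,u.round(2))
E
python3 - <<'E'
import fit
from fit import *
ims=[(cv2.imread(f"pics/{n}0.png"),cam(n),30) for n in("top","scene")]
def red(im):
    f=im.astype(int); return (f[...,2]>70)&(f[...,2]>2.2*f[...,1])&(f[...,2]>2.2*f[...,0])
fit.red=red
for x,y,a in((605,88,-90),(575,-159,121)):
    for k in(ims,ims[:1],ims[1:]): print(fitlatch(x,y,np.radians([a-20,a,a+20]),k))
to(575,-160,245,120)
E
```

```text
(array([604.4315994 ,  89.53531298]), np.float64(-88.97819393948119), np.float64(0.5670426065162907))
(array([607.56393601,  87.96088135]), np.float64(-91.17597435607058), np.float64(0.637883008356546))
(array([604.2180987 ,  89.29084432]), np.float64(-89.13906728362032), np.float64(0.4892367906066536))
(array([ 575.25557376, -159.31855947]), np.float64(120.77404403591142), np.float64(0.5287259306803594))
(array([ 574.87522598, -154.99672571]), np.float64(121.03880871017694), np.float64(0.5919003115264798))
(array([ 574.79072111, -158.90547119]), np.float64(119.6485219607737), np.float64(0.4503171247357294))
turn az -22.71  shift [ 5.18 18.79 -0.02]
```

Emit:
apply_moves(deltas=[[0, 0, 0, 0, 0, -1, 1], [0, 0, 0, 0, 0, -1, 1], [0, 0, 0, 0, 0, -1, 1], [0, 0, 0, 0, 0, -1, 1], [0, 0, 0, 0, 0, -1, 1], [0, 0, 0, 0, 0, -1, 1], [0, 0, 0, 0, 0, -1, 1], [0, 0, 0, 0, 0, -1, 1]])

```text
time: 1.1
tool_pos: [164.5, -576.7, 244.7]
tcp_rot: [-180.0, -0.0, 52.7]
ft_force: [-0.6, 0.9, -0.2]
finger_gap: 85.3
grip_force: 0.0
```

Emit:
apply_moves(deltas=[[0, 0, 0, 0, 0, -1, 1], [0, 0, 0, 0, 0, -1, 1], [0, 0, 0, 0, 0, -1, 1], [0, 0, 0, 0, 0, -1, 1], [0, 0, 0, 0, 0, -1, 1], [0, 0, 0, 0, 0, -1, 1], [0, 0, 0, 0, 0, -1, 1], [0, 0, 0, 0, 0, -1, 1]])

```text
time: 2.1
tool_pos: [164.5, -576.7, 244.7]
tcp_rot: [-180.0, -0.1, 89.4]
ft_force: [-0.4, 0.4, -1.1]
finger_gap: 85.6
grip_force: 0.0
```

Emit:
apply_moves(deltas=[[0, 0, 0, 0, 0, -1, 1], [0, 0, 0, 0, 0, -1, 1], [0, 0, 0, 0, 0, -1, 1], [0, 0, 0, 0, 0, -1, 1], [0, 0, 0, 0, 0, -1, 1], [0, 0, 0, 0, 0, -1, 1], [0, 0, 0, 0, 0, -0.7, 1], [0, 0, 0, 0, 0, 0, 1]])

```text
time: 3.1
tool_pos: [164.5, -576.7, 244.8]
tcp_rot: [180.0, -0.1, 119.9]
ft_force: [-0.7, 0.6, 0.2]
finger_gap: 84.9
grip_force: 0.0
```

Emit:
apply_moves(deltas=[[0.3, 1, 0, 0, 0, 0, 1], [0.3, 1, 0, 0, 0, 0, 1], [0.3, 1, 0, 0, 0, 0, 1], [0.3, 1, 0, 0, 0, 0, 1], [0.3, 1, 0, 0, 0, 0, 1], [0.3, 1, 0, 0, 0, 0, 1], [0.3, 1, 0, 0, 0, 0, 1], [0.3, 1, 0, 0, 0, 0, 1]])

```text
time: 4.1
tool_pos: [337.1, -393.8, 245.1]
tcp_rot: [-180.0, -0.0, 119.9]
ft_force: [-0.4, 0.2, -0.7]
finger_gap: 85.7
grip_force: 0.0
```

Emit:
apply_moves(deltas=[[0.3, 1, 0, 0, 0, 0, 1], [0.3, 1, 0, 0, 0, 0, 1], [0.3, 1, 0, 0, 0, 0, 1], [0.3, 1, 0, 0, 0, 0, 1], [0.3, 1, 0, 0, 0, 0, 1], [0.3, 1, 0, 0, 0, 0, 1], [0, 0, 0, 0, 0, 0, 1]])

```text
time: 4.97
tool_pos: [466.4, -256.5, 245.1]
tcp_rot: [180.0, -0.0, 120.0]
ft_force: [-0.1, -0.2, -0.3]
finger_gap: 85.3
grip_force: 0.0
```

```bash
python3 -c "
from h import *
to(575,-159.3,200,120.3)"
```

```text
turn az -0.06  shift [0.97 4.76 1.5 ]
```

Emit:
apply_moves(deltas=[[0.2, 0.95, 0.3, 0, 0, 0, 0.6], [0.2, 0.95, 0.3, 0, 0, 0, 0.6], [0.2, 0.95, 0.3, 0, 0, 0, 0.6], [0.2, 0.95, 0.3, 0, 0, 0, 0.6], [0.17, 0.96, 0.3, 0, 0, 0, 0.6], [0, 0, 0, 0, 0, 0, 0.6]])

```text
time: 5.72
tool_pos: [574.6, -160.8, 198.9]
tcp_rot: [-179.9, -0.1, 120.0]
ft_force: [-1.0, -0.5, -1.0]
finger_gap: 51.0
grip_force: 0.0
```

```bash
python3 - <<'E'
import fit
from fit import *
def red(im):
    f=im.astype(int); return (f[...,2]>50)&(f[...,2]>2*f[...,1])&(f[...,2]>2*f[...,0])
fit.red=red
im,C=snap("wrist"); cv2.imwrite("pics/w1.png",im)
print(sense()["tool_pos"],fitlatch(575,-159.3,np.radians([110,120,130]),[(im,C,300)]))
E
```

```text
[ 574.19836569 -161.65155218  199.55379309] (array([ 575.71612858, -161.11861249]), np.float64(115.29541517378338), np.float64(0.13899082568807342))
```

View pics/w1.png

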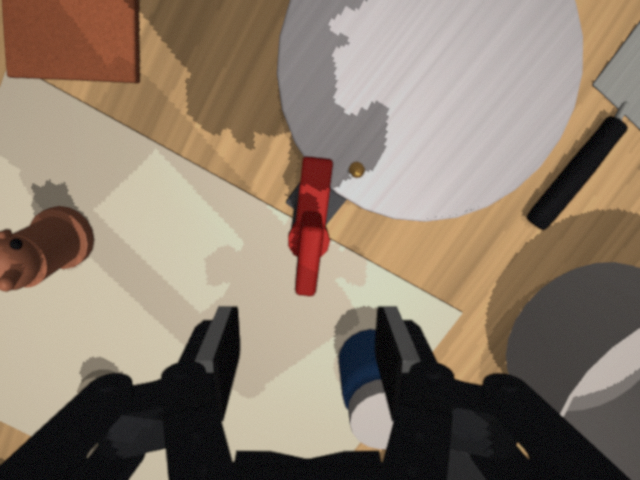

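Emit:
apply_moves(deltas=[[0, 0, 0, 0, 0, 1, 0.6], [0, 0, 1, 0, 0, 0, 0.6], [0, 0, 1, 0, 0, 0, 0.6], [0.02, -0.03, 0.9, 0, 0, 0, 0.6], [0, 0, 0.25, 0, 0, 0, 0.6], [0, 0, 0, 0, 0, 0, 0.6]])

```text
time: 6.52
tool_pos: [573.2, -162.1, 106.2]
tcp_rot: [-180.0, 0.0, 115.3]
ft_force: [-0.3, -1.3, -0.3]
finger_gap: 51.3
grip_force: 0.0
```

Emit:
apply_moves(deltas=[[0, 0, 0, 0, 0, 0, 0], [0, 0, 0, 0, 0, 0, 0], [0, 0, 0, 0, 0, 0, 0], [0, 0, 0, 0, 0, 0, 0]], grip_force=25)

```text
time: 7.02
tool_pos: [575.2, -161.2, 107.4]
tcp_rot: [179.8, 0.1, 115.4]
ft_force: [5.4, 2.6, 4.7]
finger_gap: 11.4
grip_force: 31.4
```

Emit:
apply_moves(deltas=[[0, 0, 0, 0, 0, -0.8, 0], [0, 0, 0, 0, 0, -0.8, 0], [0, 0, 0, 0, 0, -0.8, 0], [0, 0, 0, 0, 0, -0.8, 0], [0, 0, 0, 0, 0, -0.8, 0], [0, 0, 0, 0, 0, -0.8, 0], [0, 0, 0, 0, 0, -0.8, 0], [0, 0, 0, 0, 0, -0.8, 0]])

```text
time: 8.02
tool_pos: [575.5, -161.1, 107.4]
tcp_rot: [179.9, 0.2, 144.9]
ft_force: [6.3, 4.1, 3.2]
finger_gap: 11.5
grip_force: 31.3
```

Emit:
apply_moves(deltas=[[0, 0, 0, 0, 0, -0.8, 0], [0, 0, 0, 0, 0, -0.8, 0], [0, 0, 0, 0, 0, -0.8, 0], [0, 0, 0, 0, 0, -0.8, 0], [0, 0, 0, 0, 0, -0.8, 0], [0, 0, 0, 0, 0, -0.8, 0], [0, 0, 0, 0, 0, -0.3, 0], [0, 0, 0, 0, 0, 0, 0]])

```text
time: 9.02
tool_pos: [575.6, -160.8, 107.4]
tcp_rot: [179.9, 0.3, 168.2]
ft_force: [6.5, 4.4, 2.8]
finger_gap: 11.6
grip_force: 31.2
```

Emit:
apply_moves(deltas=[[0, 0, 0, 0, 0, 0, 0.6], [0, 0, 0, 0, 0, 0, 0.6], [0, 0, 0, 0, 0, 0, 0.6], [0, 0, -1, 0, 0, 0, 0.6], [0, 0, -1, 0, 0, 0, 0.6], [0, 0, -1, 0, 0, 0, 0.6], [0, 0, 0, 0, 0, 1, 0.6], [0, 0, 0, 0, 0, 1, 0.6]])

```text
time: 10.02
tool_pos: [573.7, -161.6, 196.3]
tcp_rot: [-180.0, 0.0, 158.8]
ft_force: [0.7, 0.4, -0.6]
finger_gap: 51.2
grip_force: 0.0
```

Emit:
apply_moves(deltas=[[0, 0, 0, 0, 0, 1, 0.6], [0, 0, 0, 0, 0, 1, 0.6], [0, 0, 0, 0, 0, 1, 0.6], [0, 0, 0, 0, 0, 1, 0.6], [0, 0, 0, 0, 0, 1, 0.6], [0, 0, 0, 0, 0, 1, 0.6], [0, 0, 0, 0, 0, 1, 0.6], [0, 0, 0, 0, 0, 1, 0.6]])

```text
time: 11.02
tool_pos: [573.3, -161.5, 195.5]
tcp_rot: [-180.0, -0.0, 122.1]
ft_force: [0.5, -0.2, 0.0]
finger_gap: 51.5
grip_force: 0.0
```

Emit:
apply_moves(deltas=[[0, 0, 0, 0, 0, 1, 0.6], [0, 0, 0, 0, 0, 1, 0.6], [0, 0, 0, 0, 0, 1, 0.6], [0, 0, 0, 0, 0, 1, 0.6], [0, 0, 0, 0, 0, 1, 0.6], [0, 0, 0, 0, 0, 1, 0.6], [0, 0, 0, 0, 0, 0.8, 0.6], [0, 0, 0, 0, 0, 0, 0.6]])

```text
time: 12.02
tool_pos: [573.4, -161.5, 195.6]
tcp_rot: [-180.0, -0.0, 91.1]
ft_force: [0.0, -0.0, -0.5]
finger_gap: 51.1
grip_force: 0.0
```

```bash
python3 -c "
from h import *
to(604.5,88.5,200,91)"
```

```text
turn az 0.02  shift [ 8.31  1.18 -0.15]
```

Emit:
apply_moves(deltas=[[1, 0.15, 0, 0, 0, 0, 0.6], [1, 0.15, 0, 0, 0, 0, 0.6], [1, 0.15, 0, 0, 0, 0, 0.6], [1, 0.15, 0, 0, 0, 0, 0.6], [1, 0.15, 0, 0, 0, 0, 0.6], [1, 0.15, 0, 0, 0, 0, 0.6], [1, 0.15, 0, 0, 0, 0, 0.6], [1, 0.15, -0.1, 0, 0, 0, 0.6]])

```text
time: 13.02
tool_pos: [604.8, 80.1, 198.4]
tcp_rot: [-180.0, 0.0, 91.2]
ft_force: [0.7, 0.9, 0.1]
finger_gap: 51.2
grip_force: 0.0
```

Emit:
apply_moves(deltas=[[0.3, 0, 0, 0, 0, 0, 0.6], [0, 0, 0, 0, 0, 0, 0.6]])

```text
time: 13.28
tool_pos: [604.6, 88.3, 198.6]
tcp_rot: [-180.0, 0.0, 91.2]
ft_force: [0.3, 0.4, -0.4]
finger_gap: 51.3
grip_force: 0.0
```

```bash
python3 - <<'E'
import fit
from fit import *
def red(im):
    f=im.astype(int); return (f[...,2]>50)&(f[...,2]>2*f[...,1])&(f[...,2]>2*f[...,0])
fit.red=red
im,C=snap("wrist"); cv2.imwrite("pics/w2.png",im)
r=fitlatch(604.5,88.5,np.radians([-100,-90,-80]),[(im,C,300)])
print(sense()["tool_pos"],r); to(*r[0],106,r[1]+180)
E
```

```text
[604.641605    87.72815537 198.50231871] (array([606.46286121,  87.629629  ]), np.float64(-90.4794587428316), np.float64(0.15687444079928425))
turn az 0.35  shift [-0.    0.06  3.08]
```

Emit:
apply_moves(deltas=[[0, 0.06, 1, 0, 0, 0.35, 0.6], [0, 0, 1, 0, 0, 0, 0.6], [0, 0, 1, 0, 0, 0, 0.6], [0, 0, 0.08, 0, 0, 0, 0.6], [0, 0, 0, 0, 0, 0, 0], [0, 0, 0, 0, 0, 0, 0], [0, 0, 0, 0, 0, 0, 0], [0, 0, 0, 0, 0, 0, 0]], grip_force=25)

```text
time: 14.32
tool_pos: [606.7, 88.0, 108.5]
tcp_rot: [180.0, 0.0, 89.5]
ft_force: [-8.7, -2.6, 8.4]
finger_gap: 11.5
grip_force: 27.8
```

Emit:
apply_moves(deltas=[[0, 0, 0, 0, 0, -0.5, 0], [0, 0, 0, 0, 0, -1, 0], [0, 0, 0, 0, 0, -1, 0], [0, 0, 0, 0, 0, -1, 0], [0, 0, 0, 0, 0, -1, 0], [0, 0, 0, 0, 0, -1, 0], [0, 0, 0, 0, 0, -1, 0], [0, 0, 0, 0, 0, -1, 0]])

```text
time: 15.32
tool_pos: [606.5, 88.0, 108.5]
tcp_rot: [-180.0, 0.0, 124.0]
ft_force: [-9.0, -1.2, 8.1]
finger_gap: 11.7
grip_force: 27.9
```

Emit:
apply_moves(deltas=[[0, 0, 0, 0, 0, -1, 0], [0, 0, 0, 0, 0, -1, 0], [0, 0, 0, 0, 0, -1, 0], [0, 0, 0, 0, 0, -1, 0], [0, 0, 0, 0, 0, -1, 0], [0, 0, 0, 0, 0, -1, 0], [0, 0, 0, 0, 0, -1, 0], [0, 0, 0, 0, 0, -1, 0]])

```text
time: 16.32
tool_pos: [606.3, 87.9, 108.5]
tcp_rot: [-179.9, -0.0, 160.7]
ft_force: [-9.6, -3.5, 9.1]
finger_gap: 11.5
grip_force: 28.0
```

Emit:
apply_moves(deltas=[[0, 0, 0, 0, 0, -1, 0], [0, 0, 0, 0, 0, -0.5, 0], [0, 0, 0, 0, 0, 0, 0]])

```text
time: 16.7
tool_pos: [606.2, 87.8, 108.5]
tcp_rot: [-179.9, -0.0, 167.4]
ft_force: [-10.9, -3.1, 9.4]
finger_gap: 11.6
grip_force: 28.0
```

Emit:
apply_moves(deltas=[[0, 0, 0, 0, 0, 0, 0.8], [0, 0, 0, 0, 0, 0, 0.8], [0, 0, 0, 0, 0, 0, 0.8], [0, 0, -1, 0, 0, 0, 0.8], [0, 0, -1, 0, 0, 0, 0.8], [0, 0, -1, 0, 0, 0, 0.8], [0, 0, -1, 0, 0, 0.9, 0.8]])

```text
time: 17.58
tool_pos: [606.6, 88.4, 227.4]
tcp_rot: [180.0, 0.0, 163.2]
ft_force: [-0.4, 0.8, 0.6]
finger_gap: 68.3
grip_force: 0.0
```

```bash
python3 - <<'E'
from h import *
for n,z in(("top",44),("scene",44)):
    im,C=snap(n); cv2.imwrite(f"pics/{n}1.png",im); h=cv2.cvtColor(im,cv2.COLOR_BGR2HSV)
    for a,c,i in blobs((h[...,1]<45)&(h[...,2]>105),60)[0]:
        p=unproj(C,*c,z)
        if a<300 and 330<p[0]<650 and 230<p[1]<520: print(n,a,c,p[:2].round(1))
to(477,380,220,163)
E
```

```text
top 181 [169.9 221.8] [543.5 358.6]
top 180 [129.2 257.5] [460.8 448.1]
top 198 [180.2 274.3] [425.6 329.6]
scene 120 [459.4 148. ] [461.4 451.2]
scene 127 [410.4 154.3] [425.2 332.9]
scene 142 [448.3 186. ] [544.9 361.9]
turn az 0.04  shift [7.05 8.01 0.37]
```

Emit:
apply_moves(deltas=[[0.88, 1, 0, 0, 0, 0, 0.8], [0.88, 1, 0, 0, 0, 0, 0.8], [0.88, 1, 0, 0, 0, 0, 0.8], [0.88, 1, 0, 0, 0, 0, 0.8], [0.88, 1, 0, 0, 0, 0, 0.8], [0.88, 1, 0, 0, 0, 0, 0.8], [0.88, 1, 0, 0, 0, 0, 0.8], [0.88, 1, 0, 0, 0, 0, 0.8]])

```text
time: 18.68
tool_pos: [472.5, 379.9, 225.3]
tcp_rot: [-180.0, -0.0, 163.3]
ft_force: [-0.1, -0.1, 0.3]
finger_gap: 68.4
grip_force: 0.0
```

Emit:
apply_moves(deltas=[[0, 0, 0, 0, 0, 0, 0.8], [0, 0, 0, 0, 0, 0, 0.8]])

```text
time: 18.92
tool_pos: [473.3, 378.5, 225.5]
tcp_rot: [-179.9, -0.0, 163.3]
ft_force: [0.4, -0.3, 0.7]
finger_gap: 68.1
grip_force: 0.0
```

```bash
python3 - <<'E'
from h import *
print(sense()["tool_pos"],sense()["tcp_rot"])
im,C=snap("wrist"); cv2.imwrite("pics/w3.png",im); h=cv2.cvtColor(im,cv2.COLOR_BGR2HSV)
for a,c,i in blobs((h[...,1]<45)&(h[...,2]>105),300)[0]: print(a,c,unproj(C,*c,44)[:2].round(1))
E
```

```text
[473.30956261 378.48784854 225.51567502] [-1.79932582e+02 -2.17463708e-02  1.63339470e+02]
564 [  6.6 141.7] [354.5 176.6]
1784 [228.6 169.7] [425.6 332.1]
1757 [394.4 169.8] [460.7 449.6]
614 [ 20.1 178.1] [382.9 174. ]
1314 [311.1 298.6] [543.9 360.7]
```

View pics/w3.png

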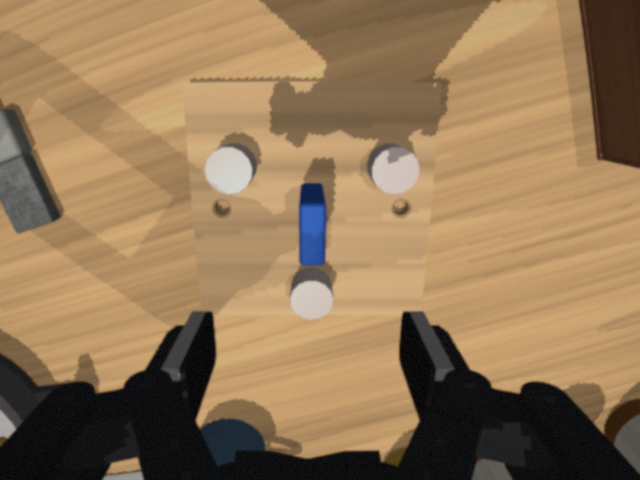

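```bash
python3 -c "
from h import *
to(477.4,380.6,65,163.4)"
```

```text
turn az -0.03  shift [-0.1   0.11  5.36]
```

Emit:
apply_moves(deltas=[[-0.1, 0.11, 1, 0, 0, 0, 0.6], [0, 0, 1, 0, 0, 0, 0.6], [0, 0, 1, 0, 0, 0, 0.6], [0, 0, 1, 0, 0, 0, 0.6], [0, 0, 1, 0, 0, 0, 0.6], [0, 0, 0.36, 0, 0, 0, 0.6], [0, 0, 0, 0, 0, 0, 0.6]])

```text
time: 19.85
tool_pos: [477.3, 380.3, 65.1]
tcp_rot: [-179.9, -0.0, 163.2]
ft_force: [-0.1, -0.3, 0.2]
finger_gap: 51.3
grip_force: 0.0
```

Emit:
apply_moves(deltas=[[0, 0, 0, 0, 0, 0, 0], [0, 0, 0, 0, 0, 0, 0], [0, 0, 0, 0, 0, 0, 0], [0, 0, 0, 0, 0, 0, 0]], grip_force=80)

```text
time: 20.35
tool_pos: [478.4, 381.6, 67.5]
tcp_rot: [179.9, 0.1, 163.3]
ft_force: [-0.7, -2.8, 6.5]
finger_gap: 17.0
grip_force: 79.9
```

Emit:
apply_moves(deltas=[[0, 0, -0.5, 0, 0, 0, 0], [0, 0, -1, 0, 0, 0, 0], [0, 0, -1, 0, 0, 0, 0], [0, 0, -1, 0, 0, 0, 0], [0, 0, -1, 0, 0, 0, 0], [0, 0, -0.8, 0, 0, 0, 0], [0, 0, 0, 0, 0, 0, 0]])

```text
time: 21.22
tool_pos: [478.2, 382.0, 227.5]
tcp_rot: [179.8, 0.2, 163.3]
ft_force: [0.3, 0.5, -6.4]
finger_gap: 17.5
grip_force: 78.8
```

```bash
python3 - <<'E'
from h import *
s=sense();print(s["tool_pos"],s["tcp_rot"],s["finger_gap"],s["ft_force"])
im,C=snap("wrist"); cv2.imwrite("pics/w4.png",im); h=cv2.cvtColor(im,cv2.COLOR_BGR2HSV)
for a,c,i in blobs((h[...,1]<45)&(h[...,2]>105),300)[0]: print(a,c,[unproj(C,*c,s["tool_pos"][2]+5-69+44)[:2].round(1)])
E
```

```text
[478.16247046 382.03463978 227.53930417] [1.79789180e+02 1.62632274e-01 1.63294371e+02] 17.4691425304904 [ 0.28250433  0.5299656  -6.35475776]
2492 [ 15.2 185.6] [array([396.4, 293.6])]
7237 [150.2 219.4] [array([423.6, 338. ])]
6661 [466.8 221.4] [array([458.2, 450.2])]
3403 [599.8 438.8] [array([585.4, 497.1])]
466 [  6.3 432.9] [array([499.5, 226.4])]
1771 [307.2 442.7] [array([541.2, 363.4])]
```

View pics/w4.png

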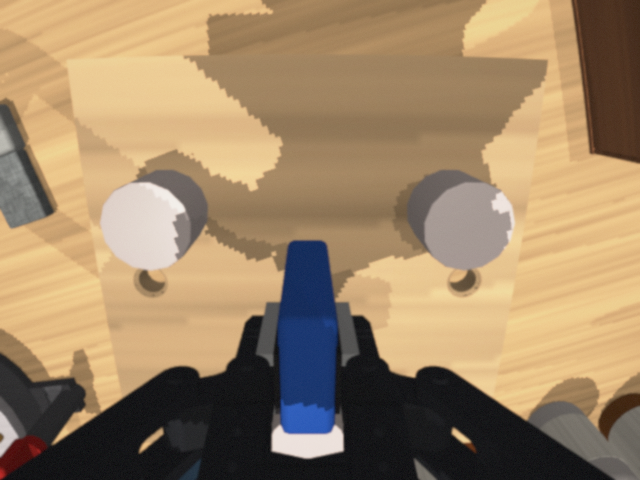

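```bash
python3 - <<'E'
from h import *
s=sense();C=cam("wrist",s)
a=unproj(C,151,281.5,174);b=unproj(C,464,281,174)
m=(a+b)/2; d=b-a; print(a,b,m,np.hypot(*d[:2]),np.degrees(np.arctan2(d[1],d[0]))-90)
t=np.radians(s["tcp_rot"][2]); e=m-s["tool_pos"]; print("off tool",np.cos(t)*e[0]+np.sin(t)*e[1],np.sin(t)*e[0]-np.cos(t)*e[1])
to(591,-36.5,200,173)
E
```

```text
[455.9196168  311.25676329 174.        ] [498.20504411 452.77100437 174.        ] [477.06233045 382.01388383 174.        ] 147.6967765125296 -16.63650680547927
off tool 0.4914002668531813 0.40633658358975994
turn az -2.12  shift [ -5.46 -13.37   0.84]
```

```bash
python3 - <<'E'
from h import *
for f,p,y,name in(("w1",[574.3,-161.5,199.3],120,"b"),("w2",[604.64,87.73,198.5],91.2,"a")):
    st=dict(tool_pos=np.array(p),tcp_rot=[180,0,y]); C=cam("wrist",st)
    im=cv2.imread(f"pics/{f}.png"); h=cv2.cvtColor(im,cv2.COLOR_BGR2HSV)
    m=(h[...,0]>10)&(h[...,0]<30)&(h[...,1]>110)&(h[...,2]>50)
    g=[(591+9.3,38,66),(581.7,-111,66)]
    for q in g:
        u=proj(C,[q])[0]; print(name,"pred",u.round(1), [(a,c,unproj(C,*c,66)[:2].round(1)) for a,c,i in blobs(m,20)[0] if np.hypot(*(c-u))<40])
E
```

```text
b pred [522.2 -37.4] []
b pred [357.7 169.5] [(np.int32(151), array([356.4, 169.2]), array([ 580.9, -111.3]))]
a pred [299.1 300.1] []
a pred [273.8 462.8] []
```

Emit:
apply_moves(deltas=[[0, 0, 0, 0, 0, -1, 0], [0, 0, 0, 0, 0, -1, 0], [0, 0, 0, 0, 0, -0.1, 0], [-0.2, -0.5, 0, 0, 0, 0, 0], [-0.4, -1, 0, 0, 0, 0, 0], [-0.4, -1, 0, 0, 0, 0, 0], [-0.4, -1, 0, 0, 0, 0, 0], [-0.4, -1, 0, 0, 0, 0, 0]])

```text
time: 22.28
tool_pos: [514.1, 238.6, 224.0]
tcp_rot: [-180.0, -0.0, 172.8]
ft_force: [0.3, 0.3, -6.6]
finger_gap: 16.9
grip_force: 78.8
```

Emit:
apply_moves(deltas=[[-0.4, -1, 0, 0, 0, 0, 0], [-0.4, -1, 0, 0, 0, 0, 0], [-0.4, -1, 0, 0, 0, 0, 0], [-0.4, -1, 0, 0, 0, 0, 0], [-0.4, -1, 0, 0, 0, 0, 0], [-0.4, -1, 0, 0, 0, 0, 0], [-0.4, -1, 0, 0, 0, 0, 0], [-0.4, -1, 0, 0, 0, 0, 0]])

```text
time: 23.28
tool_pos: [579.4, -11.3, 224.1]
tcp_rot: [-180.0, -0.0, 172.8]
ft_force: [0.3, 0.8, -6.7]
finger_gap: 16.9
grip_force: 78.8
```

Emit:
apply_moves(deltas=[[-0.3, -0.6, 0, 0, 0, 0, 0], [0, 0, 0.5, 0, 0, 0, 0], [0, 0, 0.5, 0, 0, 0, 0], [0, 0, 0, 0, 0, 0, 0]])

```text
time: 23.78
tool_pos: [584.6, -27.3, 191.6]
tcp_rot: [180.0, -0.3, 173.0]
ft_force: [-1.0, 0.5, -5.9]
finger_gap: 16.8
grip_force: 78.8
```

```bash
python3 - <<'E'
from h import *
s=sense();print(s["tool_pos"],s["tcp_rot"],s["finger_gap"],s["ft_force"]); to(591,-36.7,None,172.9)
E
```

```text
[584.64547721 -27.28975887 191.60018289] [179.97933868  -0.29262516 172.95762236] 16.799822580241884 [-0.96291608  0.52120184 -5.85934543]
turn az 0.01  shift [-0.25 -0.29 -0.  ]
```

Emit:
apply_moves(deltas=[[-0.25, -0.29, 0, 0, 0, 0, 0], [0, 0, 0.5, 0, 0, 0, 0], [0, 0, 0.5, 0, 0, 0, 0], [0, 0, 0.5, 0, 0, 0, 0], [0, 0, 0, 0, 0, 0, 0], [0, 0, 0, 0, 0, 0, 0]])

```text
time: 24.52
tool_pos: [592.9, -37.9, 149.7]
tcp_rot: [180.0, 0.0, 172.9]
ft_force: [0.2, 0.4, -5.3]
finger_gap: 16.9
grip_force: 78.8
```

```bash
python3 - <<'E'
from h import *
s=sense();print(s["tool_pos"],s["tcp_rot"],s["finger_gap"],s["ft_force"]); to(591,-36.7,None,172.9)
P={}
for n in("top","scene"):
    im,C=snap(n); cv2.imwrite(f"pics/{n}2.png",im); h=cv2.cvtColor(im,cv2.COLOR_BGR2HSV)
    for a,c,i in blobs((h[...,1]<45)&(h[...,2]>80),30)[0]:
        p=unproj(C,*c,s["tool_pos"][2]-67.5+44)
        if a<300 and np.hypot(p[0]-591,p[1]+37)<100: print(n,a,c,p[:2].round(1))
E
```

```text
[592.93122864 -37.90166467 149.69686799] [1.79998523e+02 2.07254093e-03 1.72912079e+02] 16.945116093760735 [ 0.22884241  0.41083455 -5.27219841]
turn az 0.00  shift [ 0.07  0.03 -0.  ]
top 231 [374.6 217.6] [548.5 -93.4]
scene 49 [329.9 231.4] [575.6  34. ]
scene 257 [266.8 248.3] [554.6 -95.9]
scene 281 [314.  283.9] [666.4 -47.3]
```

Emit:
apply_moves(deltas=[[0.05, 0.03, 0.1, 0, 0, 0, 0], [0, 0, 0.15, 0, 0, 0, 0], [0, 0, 0.15, 0, 0, 0, 0], [0, 0, 0.1, 0, 0, 0, 0], [0, 0, 0, 0, 0, 0, 0]])

```text
time: 25.25
tool_pos: [591.1, -36.9, 134.0]
tcp_rot: [-180.0, -0.1, 172.9]
ft_force: [-0.3, 1.0, -6.3]
finger_gap: 17.1
grip_force: 78.9
```

```bash
python3 - <<'E'
from h import *
s=sense();print(s["tool_pos"],s["tcp_rot"],s["ft_force"],s["wrist_torque"])
E
```

```text
[591.14432812 -36.87300197 134.01835294] [-1.79999223e+02 -5.62198281e-02  1.72907267e+02] [-0.34008209  0.98339219 -6.27886154] [0.04030645 0.01094417 0.00253981]
```

Emit:
apply_moves(deltas=[[0, 0, 0.1, 0, 0, 0, 0], [0, 0, 0.07, 0, 0, 0, 0], [0, 0, 0.05, 0, 0, 0, 0], [0, 0, 0, 0, 0, 0, 0]])

```text
time: 25.75
tool_pos: [591.5, -36.9, 127.9]
tcp_rot: [180.0, -0.0, 172.9]
ft_force: [0.7, -0.6, -6.6]
finger_gap: 16.7
grip_force: 79.1
```

Emit:
apply_moves(deltas=[[0, 0, 0.05, 0, 0, 0, 0], [0, 0, 0, 0, 0, 0, 0]])

```text
time: 26.0
tool_pos: [591.6, -36.9, 127.5]
tcp_rot: [-180.0, 0.0, 172.9]
ft_force: [-6.1, -0.2, 1.4]
finger_gap: 17.4
grip_force: 80.2
```

Emit:
apply_moves(deltas=[[0, 0, 0.05, 0, 0, 0, 0], [0, 0, 0, 0, 0, 0, 0.5], [0, 0, 0, 0, 0, 0, 0.5], [0, 0, 0, 0, 0, 0, 0.5]])

```text
time: 26.5
tool_pos: [591.8, -37.0, 125.3]
tcp_rot: [-180.0, 0.0, 172.9]
ft_force: [-0.5, -0.4, -0.2]
finger_gap: 42.7
grip_force: 0.0
```

Emit:
apply_moves(deltas=[[0, 0, -1, 0, 0, 0, 0.5], [0, 0, -1, 0, 0, 0, 0.5], [0, 0, -1, 0, 0, 0, 0.5], [0, 0, -0.8, 0, 0, 0, 0.5], [0, 0, 0, 0, 0, 0, 0.5]])

```text
time: 27.12
tool_pos: [593.0, -37.1, 241.6]
tcp_rot: [-180.0, 0.3, 172.9]
ft_force: [0.5, -0.2, -0.1]
finger_gap: 42.6
grip_force: 0.0
```

```bash
python3 - <<'E'
from h import *
im,C=snap("wrist"); cv2.imwrite("pics/w5.png",im); h=cv2.cvtColor(im,cv2.COLOR_BGR2HSV)
for a,c,i in blobs((h[...,1]<45)&(h[...,2]>105),300)[0]: print(a,c,unproj(C,*c,104)[:2].round(1))
to(606.3,87.8,200,168)
E
```

```text
43332 [ 67.5 198.7] [ 553.  -192.3]
2441 [210.8 171. ] [547.9 -93.1]
2383 [403.6 171.2] [563.1  28.5]
1998 [307.9 316.4] [658.5 -44.6]
3013 [452.1 331.4] [684.4  58.4]
948 [521.3 363. ] [720.3 112.3]
808 [580.7 383.8] [748.5 163.6]
5049 [605.3 428.6] [801.1 193. ]
764 [451.1 466.1] [818.4  58.6]
turn az 1.07  shift [0.4  4.17 1.32]
```

View pics/w5.png

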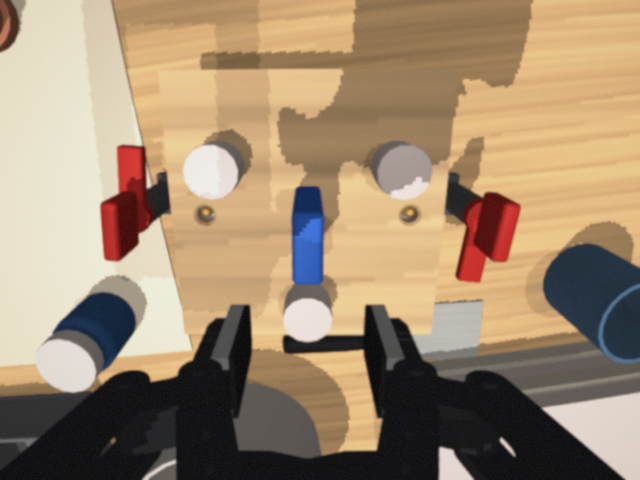

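Emit:
apply_moves(deltas=[[0.1, 1, 0, 0, 0, 1, 0.6], [0.1, 1, 0, 0, 0, 0.07, 0.6], [0.1, 1, 0, 0, 0, 0, 0.6], [0.1, 1, 0, 0, 0, 0, 0.6], [0, 0.17, 1, 0, 0, 0, 0.6], [0, 0, 0.3, 0, 0, 0, 0.6], [0, 0, 0, 0, 0, 0, 0.6]])

```text
time: 28.05
tool_pos: [601.8, 87.7, 198.0]
tcp_rot: [-179.9, -0.2, 168.0]
ft_force: [0.1, -0.6, 1.3]
finger_gap: 51.2
grip_force: 0.0
```

```bash
python3 - <<'E'
from h import *
to(606.3,87.8,107,168)
E
```

```text
turn az -0.00  shift [-0.14  0.03  3.03]
```

Emit:
apply_moves(deltas=[[-0.14, 0.03, 1, 0, 0, 0, 0.6], [0, 0, 1, 0, 0, 0, 0.6], [0, 0, 1, 0, 0, 0, 0.6], [0, 0, 0, 0, 0, 0, 0.6], [0, 0, 0, 0, 0, 0, 0], [0, 0, 0, 0, 0, 0, 0], [0, 0, 0, 0, 0, 0, 0], [0, 0, 0, 0, 0, 0, 0]], grip_force=30)

```text
time: 29.05
tool_pos: [608.7, 87.3, 112.5]
tcp_rot: [-180.0, 0.2, 168.0]
ft_force: [-2.7, -3.5, 6.4]
finger_gap: 11.7
grip_force: 33.9
```

Emit:
apply_moves(deltas=[[0, 0, 0, 0, 0, 0.5, 0], [0, 0, 0, 0, 0, 1, 0], [0, 0, 0, 0, 0, 1, 0], [0, 0, 0, 0, 0, 1, 0], [0, 0, 0, 0, 0, 1, 0], [0, 0, 0, 0, 0, 1, 0], [0, 0, 0, 0, 0, 1, 0], [0, 0, 0, 0, 0, 1, 0]])

```text
time: 30.05
tool_pos: [608.1, 86.2, 112.4]
tcp_rot: [-180.0, 0.2, 133.4]
ft_force: [-5.5, -9.7, 9.0]
finger_gap: 11.2
grip_force: 34.4
```

Emit:
apply_moves(deltas=[[0, 0, 0, 0, 0, 1, 0], [0, 0, 0, 0, 0, 1, 0], [0, 0, 0, 0, 0, 1, 0], [0, 0, 0, 0, 0, 1, 0], [0, 0, 0, 0, 0, 1, 0], [0, 0, 0, 0, 0, 1, 0], [0, 0, 0, 0, 0, 1, 0], [0, 0, 0, 0, 0, 1, 0]])

```text
time: 31.05
tool_pos: [607.0, 85.6, 112.4]
tcp_rot: [-179.9, 0.2, 96.8]
ft_force: [-12.5, -11.5, 14.5]
finger_gap: 11.3
grip_force: 35.1
```

Emit:
apply_moves(deltas=[[0, 0, 0, 0, 0, 1, 0], [0, 0, 0, 0, 0, 1, 0], [0, 0, 0, 0, 0, 0.5, 0], [0, 0, 0, 0, 0, 0, 0]])

```text
time: 31.55
tool_pos: [606.6, 85.6, 112.4]
tcp_rot: [-179.9, 0.2, 85.4]
ft_force: [-14.1, -12.5, 15.6]
finger_gap: 11.2
grip_force: 35.3
```

```bash
python3 -c "
from h import *
s=sense();print(s['wrist_torque'],s['tcp_rot'])"
```

```text
[-2.10911983  2.34634573 -0.03941389] [-179.92812463    0.22940636   85.41600407]
```

Emit:
apply_moves(deltas=[[0, 0, 0, 0, 0, 0.4, 0], [0, 0, 0, 0, 0, 0.4, 0], [0, 0, 0, 0, 0, 0, 0]])

```text
time: 31.92
tool_pos: [606.5, 85.6, 112.4]
tcp_rot: [-179.9, 0.2, 81.8]
ft_force: [-15.9, -11.6, 16.3]
finger_gap: 11.3
grip_force: 35.4
```

```bash
python3 -c "
from h import *
s=sense();print(s['wrist_torque'],s['tcp_rot'])"
```

```text
[-2.04844406  2.42881632 -0.02246572] [-179.92490789    0.23749234   81.75938874]
```

Emit:
apply_moves(deltas=[[0, 0, 0, 0, 0, 0, 0.6], [0, 0, 0, 0, 0, 0, 0.6], [0, 0, 0, 0, 0, 0, 0.6], [0, 0, -1, 0, 0, 0, 0.6], [0, 0, -1, 0, 0, 0, 0.6], [0, 0, -1, 0, 0, 0, 0.6], [0, 0, 0, 0, 0, -1, 0.6], [0, 0, 0, 0, 0, -1, 0.6]])

```text
time: 32.92
tool_pos: [607.7, 88.4, 200.7]
tcp_rot: [179.9, -0.0, 91.2]
ft_force: [-0.4, 0.1, -1.1]
finger_gap: 51.2
grip_force: 0.0
```

Emit:
apply_moves(deltas=[[0, 0, 0, 0, 0, -1, 0.6], [0, 0, 0, 0, 0, -1, 0.6], [0, 0, 0, 0, 0, -1, 0.6], [0, 0, 0, 0, 0, -1, 0.6], [0, 0, 0, 0, 0, -1, 0.6], [0, 0, 0, 0, 0, -1, 0.6], [0, 0, 0, 0, 0, -1, 0.6], [0, 0, 0, 0, 0, -1, 0.6]])

```text
time: 33.92
tool_pos: [607.3, 88.4, 199.9]
tcp_rot: [180.0, -0.0, 127.8]
ft_force: [-0.5, -0.0, -0.8]
finger_gap: 51.2
grip_force: 0.0
```

Emit:
apply_moves(deltas=[[0, 0, 0, 0, 0, -1, 0.6], [0, 0, 0, 0, 0, -1, 0.6], [0, 0, 0, 0, 0, -1, 0.6], [0, 0, 0, 0, 0, -1, 0.6], [0, 0, 0, 0, 0, -1, 0.6], [0, 0, 0, 0, 0, -1, 0.6], [0, 0, 0, 0, 0, -1, 0.6], [0, 0, 0, 0, 0, -1, 0.6]])

```text
time: 34.92
tool_pos: [607.3, 88.4, 199.9]
tcp_rot: [180.0, -0.0, 164.5]
ft_force: [0.1, -0.5, -0.7]
finger_gap: 51.3
grip_force: 0.0
```

```bash
python3 -c "
from h import *
to(575.6,-161,205,168.2)"
```

```text
turn az -0.81  shift [-0.66 -8.35 -0.17]
```

Emit:
apply_moves(deltas=[[-0.08, -1, 0, 0, 0, -0.8, 0.6], [-0.08, -1, 0, 0, 0, 0, 0.6], [-0.08, -1, 0, 0, 0, 0, 0.6], [-0.08, -1, 0, 0, 0, 0, 0.6], [-0.08, -1, 0, 0, 0, 0, 0.6], [-0.08, -1, 0, 0, 0, 0, 0.6], [-0.08, -1, 0, 0, 0, 0, 0.6], [-0.08, -1, 0, 0, 0, 0, 0.6]])

```text
time: 35.92
tool_pos: [574.3, -151.0, 200.0]
tcp_rot: [180.0, 0.0, 168.0]
ft_force: [-0.8, -0.9, 0.2]
finger_gap: 51.2
grip_force: 0.0
```

Emit:
apply_moves(deltas=[[0, -0.33, 0, 0, 0, 0, 0.6], [0, 0, 0, 0, 0, 0, 0.6], [0, 0, 0, 0, 0, 0, 0.6]])

```text
time: 36.3
tool_pos: [572.4, -158.9, 200.0]
tcp_rot: [180.0, -0.0, 168.0]
ft_force: [0.4, 0.5, -0.3]
finger_gap: 51.2
grip_force: 0.0
```

```bash
python3 -c "
from h import *
to(575.6,-161,107,168.2)"
```

```text
turn az -0.03  shift [-0.12 -0.05  3.1 ]
```

Emit:
apply_moves(deltas=[[-0.12, 0.05, 1, 0, 0, 0, 0.6], [0, -0.1, 1, 0, 0, 0, 0.6], [0, 0, 1, 0, 0, 0, 0.6], [0, 0, 0.1, 0, 0, 0, 0.6], [0, 0, 0, 0, 0, 0, 0], [0, 0, 0, 0, 0, 0, 0], [0, 0, 0, 0, 0, 0, 0], [0, 0, 0, 0, 0, 0, 0]], grip_force=30)

```text
time: 37.3
tool_pos: [577.0, -161.2, 109.2]
tcp_rot: [179.9, 0.2, 168.0]
ft_force: [0.3, 5.8, 2.7]
finger_gap: 11.3
grip_force: 34.7
```

Emit:
apply_moves(deltas=[[0, 0, 0, 0, 0, 0.5, 0], [0, 0, 0, 0, 0, 1, 0], [0, 0, 0, 0, 0, 1, 0], [0, 0, 0, 0, 0, 1, 0], [0, 0, 0, 0, 0, 1, 0], [0, 0, 0, 0, 0, 1, 0], [0, 0, 0, 0, 0, 1, 0], [0, 0, 0, 0, 0, 1, 0]])

```text
time: 38.3
tool_pos: [576.4, -162.1, 109.2]
tcp_rot: [179.9, 0.1, 133.5]
ft_force: [-2.8, 1.3, 4.0]
finger_gap: 11.3
grip_force: 34.9
```

Emit:
apply_moves(deltas=[[0, 0, 0, 0, 0, 1, 0], [0, 0, 0, 0, 0, 1, 0], [0, 0, 0, 0, 0, 1, 0], [0, 0, 0, 0, 0, 1, 0], [0, 0, 0, 0, 0, 1, 0], [0, 0, 0, 0, 0, 1, 0], [0, 0, 0, 0, 0, 1, 0], [0, 0, 0, 0, 0, 1, 0]])

```text
time: 39.3
tool_pos: [575.3, -162.5, 109.1]
tcp_rot: [-180.0, 0.0, 96.8]
ft_force: [-9.3, 0.4, 9.4]
finger_gap: 11.5
grip_force: 35.4
```

Emit:
apply_moves(deltas=[[0, 0, 0, 0, 0, 1, 0], [0, 0, 0, 0, 0, 1, 0], [0, 0, 0, 0, 0, 0.8, 0], [0, 0, 0, 0, 0, 0.5, 0], [0, 0, 0, 0, 0, 0, 0]])

```text
time: 39.92
tool_pos: [574.8, -162.5, 109.1]
tcp_rot: [-179.9, 0.0, 81.8]
ft_force: [-10.1, 1.4, 9.6]
finger_gap: 11.5
grip_force: 35.7
```

```bash
python3 -c "
from h import *
s=sense();print(s['wrist_torque'],s['tcp_rot'])"
```

```text
[0.20476051 2.01890772 0.01413827] [-1.79940337e+02  4.28101734e-02  8.17889121e+01]
```

Emit:
apply_moves(deltas=[[0, 0, 0, 0, 0, 0, 0.6], [0, 0, 0, 0, 0, 0, 0.6], [0, 0, 0, 0, 0, 0, 0.6], [0, 0, -1, 0, 0, 0, 1], [0, 0, -1, 0, 0, 0, 1], [0, 0, -1, 0, 0, 0, 1], [0, 0, -1, 0, 0, 0, 1], [0, 0, -1, 0, 0, 0, 1]])

```text
time: 40.92
tool_pos: [575.5, -162.1, 258.0]
tcp_rot: [180.0, -0.0, 81.8]
ft_force: [-0.1, 0.2, 0.2]
finger_gap: 85.3
grip_force: 0.0
```

```bash
python3 - <<'E'
from h import *
T,S=cam("top"),cam("scene")
for n,z,a,b in(("duck",75,(512.5,244),(115,302)),("owl",80,(453,286),(163,241))): print(n,unproj(T,*a,z),unproj(S,*b,z))
to(430,-310,260,None)
E
```

```text
duck [ 502.61230644 -411.42473972   75.        ] [ 503.51506235 -408.97151876   75.        ]
owl [ 408.16929776 -272.01778856   80.        ] [ 415.01863822 -276.52232513   80.        ]
turn az -0.00  shift [-5.57 -4.1  -0.07]
```

Emit:
apply_moves(deltas=[[-0.6, -1, 0, 0, 0, 0, 1], [-0.6, -1, 0, 0, 0, 0, 1], [-0.6, -1, 0, 0, 0, 0, 1], [-0.6, -1, 0, 0, 0, 0, 1], [-0.9, -0.9, 0, 0, 0, 0, 1], [-0.9, 0, 0.5, 0, 0, 0, 1], [0, 0, 0.5, 0, 0, 0, 1], [0, 0, 0, 0, 0, 0, 1]])

```text
time: 41.92
tool_pos: [411.4, -265.0, 225.3]
tcp_rot: [-179.8, -0.1, 81.8]
ft_force: [-0.1, -0.4, -0.0]
finger_gap: 85.0
grip_force: 0.0
```

```bash
python3 - <<'E'
from h import *
print(sense()["tool_pos"],sense()["tcp_rot"])
im,C=snap("wrist"); cv2.imwrite("pics/w6.png",im)
E
```

```text
[ 411.38468599 -265.04899401  225.30352967] [-1.79849893e+02 -1.13821286e-01  8.18086300e+01]
```

View pics/w6.png

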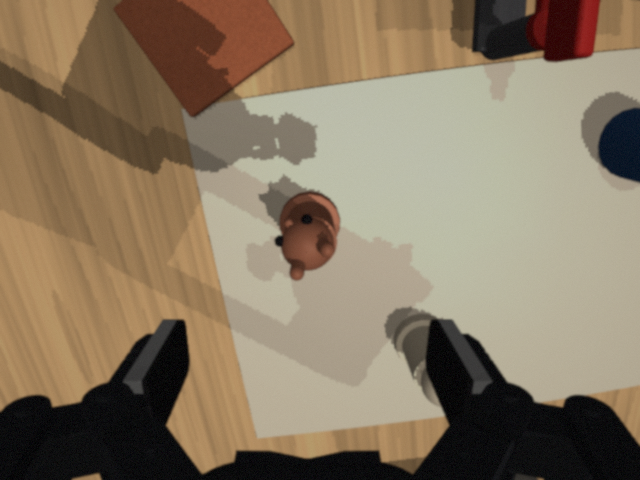

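```bash
cat > piece.py <<'E'
from fit import *
def cyl(r,z0,z1): t=np.linspace(0,2*np.pi,40); return np.vstack([np.c_[r*np.cos(t),r*np.sin(t),t*0+z] for z in(z0,z1)])
def sph(r,z): return np.vstack([cyl(r*np.sqrt(1-(k)**2),z+r*k,z+r*k) for k in np.linspace(-1,1,15)])
def fitpiece(m,C,x,y,top,base=0):
    def e(q):
        p=np.zeros(m.shape,np.uint8)
        for P in(cyl(26,0,14),cyl(20,14,62),sph(q[2],q[3])): p=np.maximum(p,hull(m.shape,C,place(P,q[0],q[1],0)+[0,0,base]))
        p=p>0; return 1-(m&p).sum()/(m|p).sum()
    q0=np.array([x,y,20,top-20.])
    return min((minimize(e,q,method="Nelder-Mead",options=dict(initial_simplex=np.vstack([q,q+np.diag([6,6,3,5])]))) for q in(q0,q0+[4,-4,0,0],q0-[4,-4,0,0])),key=lambda r:r.fun)
E
python3 - <<'E'
from piece import *
im=cv2.imread("pics/w6.png");C=cam("wrist")
f=im.astype(int); m=(f[...,2]>1.45*f[...,1])|(f.max(2)<45)
bl,l=blobs(m,300)
print([b[:2] for b in bl]); m=(l==l[245,308]); m=cv2.morphologyEx(m.astype(np.uint8),cv2.MORPH_OPEN,np.ones((5,5)))>0
print(m.sum())
r=fitpiece(m,C,411,-274,94); print(r.x,r.fun)
to(r.x[0],r.x[1],46,81.8)
E
```

```text
[(np.int32(12711), array([204.7,  42.8])), (np.int32(6133), array([538.9,  29.8])), (np.int32(2256), array([622.1, 144.9])), (np.int32(3754), array([307.8, 231.6])), (np.int32(41266), array([317. , 431.8]))]
3749
[ 409.06483773 -285.0435739     1.60639064  104.88629771] 0.10536779324055667
turn az 0.01  shift [-0.67  0.    6.01]
```

```bash
python3 - <<'E'
from piece import *
im=cv2.imread("pics/w6.png");C=cam("wrist")
f=im.astype(int); m=(f[...,2]>1.45*f[...,1])|(f.max(2)<45)
bl,l=blobs(m,300); m=(l==l[245,308]).astype(np.uint8)
P=[]
for v in range(188,232,1):
    u=np.where(m[v])[0]
    if len(u): P+= [(u[0],v),(u[-1],v)]; 
    if v%6==0: print(v,u[:1],u[-1:])
a=unproj(C,311,190,0)[:2],unproj(C,311,190,14)[:2]; print(a)
e,g=unproj(C,281,218,10),unproj(C,340,218,10); print(e,g,np.hypot(*(e-g)[:2]))
for x,y in((409,-285),(411,-276),(410,-280)):
    print(proj(C,place(cyl(26,14,14),x,y,0)).min(0),proj(C,place(cyl(26,14,14),x,y,0)).max(0),proj(C,[[x,y,80]]))
E
```

```text
192 [309] [310]
198 [292] [326]
204 [286] [332]
210 [283] [335]
216 [281] [337]
222 [280] [338]
228 [281] [338]
(array([ 415.90906242, -257.54997596]), array([ 416.22068689, -254.67806731]))
[ 387.54625022 -275.8184783    10.        ] [ 437.17073462 -282.8798067    10.        ] 50.124363453039216
[276.83750749 196.00869623] [338.27133108 254.98916273] [[307.38018703 253.22089684]]
[277.43755844 185.01785736] [339.36204514 244.93721169] [[308.40690075 240.69626856]]
[277.03881936 189.94213342] [338.7444979  249.44207068] [[307.78909626 246.31524005]]
```

```bash
python3 - <<'E'
from piece import *
im=cv2.imread("pics/w6.png");C=cam("wrist")
f=im.astype(int); m=(f[...,2]>1.4*f[...,1])|(f.max(2)<45)
bl,l=blobs(m,300); m=(l==l[245,308]).astype(np.uint8)
m=cv2.morphologyEx(m,cv2.MORPH_CLOSE,np.ones((5,5))); m[258:]=0   # leave the tufts out
m=m>0
for R,z in((20,72),(22,74),(23,76),(20,76),(18,76)):
    def e(q):
        p=np.zeros(m.shape,np.uint8)
        for P in(cyl(26,0,14),cyl(20,14,62),sph(R,z)): p=np.maximum(p,hull(m.shape,C,place(P,q[0],q[1],0)))
        p[258:]=0;p=p>0; return 1-(m&p).sum()/(m|p).sum()
    r=minimize(e,[411,-280],method="Nelder-Mead",options=dict(initial_simplex=[[407,-284],[415,-281],[411,-275]])); print(R,z,r.x,r.fun)
E
```

```text
20 72 [ 409.73411101 -285.51756979] 0.06763285024154586
22 74 [ 409.6682577 -285.5071003] 0.08619733924611972
23 76 [ 409.87766904 -285.55879617] 0.09795361527967261
20 76 [ 409.91496277 -285.54958725] 0.07055823179370924
18 76 [ 409.84315024 -285.79992285] 0.05850144092219023
```

Emit:
apply_moves(deltas=[[0, 0, 0, 0, 0, -1, 1], [0, 0, 0, 0, 0, -1, 1], [0, 0, 0, 0, 0, -1, 1], [0, 0, 0, 0, 0, -1, 1], [0, 0, 0, 0, 0, -1, 1], [0, 0, 0, 0, 0, -1, 1], [0, 0, 0, 0, 0, -1, 1], [0, 0, 0, 0, 0, -1, 1]])

```text
time: 42.98
tool_pos: [412.8, -265.3, 227.8]
tcp_rot: [180.0, 0.0, 118.7]
ft_force: [-0.1, 1.2, 0.2]
finger_gap: 85.5
grip_force: 0.0
```

Emit:
apply_moves(deltas=[[0, 0, 0, 0, 0, -1, 1], [0, 0, 0, 0, 0, -1, 1], [0, 0, 0, 0, 0, -1, 1], [0, 0, 0, 0, 0, -1, 1], [0, 0, 0, 0, 0, -1, 1], [0, 0, 0, 0, 0, -1, 1], [0, 0, 0, 0, 0, -1, 1], [0, 0, 0, 0, 0, -1, 1]])

```text
time: 43.98
tool_pos: [412.8, -265.3, 227.8]
tcp_rot: [-180.0, 0.1, 155.4]
ft_force: [0.3, -0.6, 0.8]
finger_gap: 85.7
grip_force: 0.0
```

Emit:
apply_moves(deltas=[[0, 0, 0, 0, 0, -1, 1], [0, 0, 0, 0, 0, -1, 1], [0, 0, 0, 0, 0, -1, 1], [0, 0, 0, 0, 0, -0.7, 1], [0, 0, 0, 0, 0, 0, 1]])

```text
time: 44.6
tool_pos: [412.7, -265.5, 227.7]
tcp_rot: [-180.0, 0.0, 172.2]
ft_force: [-0.7, -0.6, 0.5]
finger_gap: 85.7
grip_force: 0.0
```

```bash
python3 - <<'E'
from piece import *
print(sense()["tool_pos"],sense()["tcp_rot"])
im,C=snap("wrist"); cv2.imwrite("pics/w7.png",im)
u=proj(C,[[411,-280,14],[411,-280,80],[503,-410,14],[503,-410,80]]); print(u)
f=im.astype(int); m=(f[...,2]>1.4*f[...,1])|(f.max(2)<45)
bl,l=blobs(m,300); k=[b for b in bl if np.hypot(*(b[1]-u[0]))<60]; print([x[:2] for x in k])
m=l==max(k)[2]; vs=np.where(m.any(1))[0]
for v in vs[::5]: q=np.where(m[v])[0]; print(v,q[0],q[-1],(q[0]+q[-1])/2)
T=cam("top"); print(unproj(T,449.1,286,10))
for y in(-276,-280,-284): print(y,proj(C,place(cyl(26,14,14),411,y,0)).min(0),proj(C,place(cyl(26,14,14),411,y,0)).max(0))
E
```

```text
[ 412.72002868 -265.4547917   227.71288135] [-1.79982076e+02  4.88550068e-02  1.72178342e+02]
[[289.42199606 202.29027677]
 [285.55776663 224.72823979]
 [165.55513095 317.52513713]
 [139.4092773  358.67802412]]
[(np.int32(3678), array([286.1, 207.6]))]
170 281 292 286.5
175 270 303 286.5
180 264 309 286.5
185 262 312 287.0
190 259 314 286.5
195 258 315 286.5
200 257 316 286.5
205 258 315 286.5
210 258 314 286.0
215 257 312 284.5
220 257 316 286.5
225 259 310 284.5
230 262 307 284.5
235 266 304 285.0
240 272 298 285.0
245 285 296 290.5
250 285 296 290.5
[ 409.04265806 -283.36343213   10.        ]
-276 [262.98419147 170.56617393] [325.39825221 231.44492806]
-280 [258.25463517 171.23619832] [320.63228373 232.05451424]
-284 [253.53254677 171.90699511] [315.86993166 232.66357631]
```

View pics/w7.png

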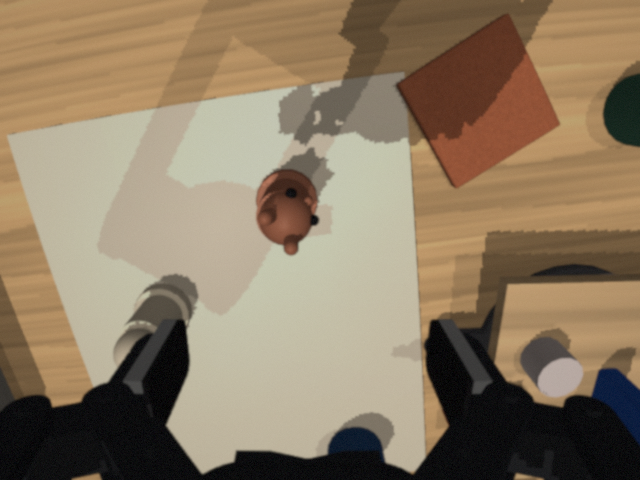

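```bash
python3 -c "
from h import *
to(409.7,-282.5,46,172.2)"
```

```text
turn az -0.02  shift [ 0.02 -0.57  6.05]
```

Emit:
apply_moves(deltas=[[0.02, -0.57, 0, 0, 0, 0, 1], [0, 0, 1, 0, 0, 0, 1], [0, 0, 1, 0, 0, 0, 1], [0, 0, 1, 0, 0, 0, 1], [0, 0, 1, 0, 0, 0, 1], [0, 0, 1, 0, 0, 0, 1], [0, 0, 1, 0, 0, 0, 1], [0, 0, 0, 0, 0, 0, 1]])

```text
time: 45.65
tool_pos: [407.4, -282.4, 44.8]
tcp_rot: [179.9, -0.2, 172.1]
ft_force: [0.8, 0.7, -0.1]
finger_gap: 85.2
grip_force: 0.0
```

```bash
python3 -c "
from h import *
to(409.7,-282.5,46,172.2)"
```

```text
turn az -0.03  shift [-0.08  0.01 -0.04]
```

Emit:
apply_moves(deltas=[[-0.05, 0, 0, 0, 0, 0, 1], [0, 0, 0, 0, 0, 0, 0], [0, 0, 0, 0, 0, 0, 0], [0, 0, 0, 0, 0, 0, 0], [0, 0, 0, 0, 0, 0, 0], [0, 0, 0, 0, 0, 0, 0]], grip_force=40)

```text
time: 46.4
tool_pos: [411.1, -283.9, 48.1]
tcp_rot: [-179.9, 0.1, 172.1]
ft_force: [-1.2, 0.1, 6.0]
finger_gap: 39.6
grip_force: 40.3
```

Emit:
apply_moves(deltas=[[0, 0, -0.5, 0, 0, 0, 0], [0, 0, -1, 0, 0, 0, 0], [0, 0, -1, 0, 0, 0, 0], [0, 0, -1, 0, 0, 0, 0], [0, 0, -1, 0, 0, 0, 0], [0, 0, -1, 0, 0, 0, 0], [0, 0, -1, 0, 0, 0, 0], [0, 0, 0, 0, 0, 0, 0]])

```text
time: 47.4
tool_pos: [411.7, -283.8, 245.0]
tcp_rot: [-179.9, 0.3, 172.1]
ft_force: [0.4, -0.7, -3.2]
finger_gap: 39.3
grip_force: 40.9
```

```bash
python3 -c "
from h import *
s=sense(); print(s['tool_pos'],s['tcp_rot'],s['finger_gap'],s['ft_force'])
im,C=snap('wrist'); cv2.imwrite('pics/w8.png',im)
to(547.3,-93.5,240,83)"
```

```text
[ 411.67656532 -283.78929637  244.99355014] [-179.85408662    0.25328273  172.13581473] 39.33891613871103 [ 0.42503079 -0.67295511 -3.18606172]
turn az 19.45  shift [6.83 3.74 0.09]
```

View pics/w8.png

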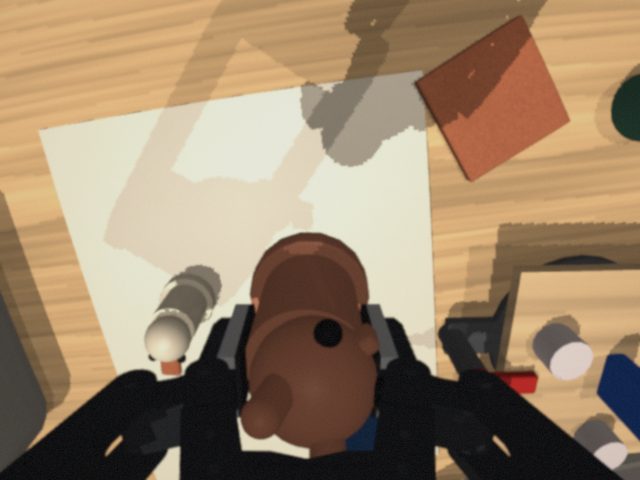

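```bash
python3 - <<'E'
from piece import *
s=sense();C=cam("wrist",s);p=s["tool_pos"];t=np.radians(s["tcp_rot"][2])
for d in(-4,-2,0,2,4):
    q=proj(C,place(cyl(26,0,14),p[0]+d*np.cos(t),p[1]+d*np.sin(t),0)+[0,0,p[2]-48.1]); print(d,q.min(0),q.max(0))
E
```

```text
-4 [246.69681294 240.21286822] [367.10967093 358.71748453]
-2 [246.47070428 235.91513818] [367.33560221 354.96656129]
0 [246.24390056 231.58812126] [367.56224495 351.18564308]
2 [246.01641474 227.23174184] [367.78958673 347.37453588]
4 [245.78826039 222.84592949] [368.01761452 343.53304673]
```

Emit:
apply_moves(deltas=[[0, 0, 0, 0, 0, 0.5, 0], [0, 0, 0, 0, 0, 1, 0], [0, 0, 0, 0, 0, 1, 0], [0, 0, 0, 0, 0, 1, 0], [0, 0, 0, 0, 0, 1, 0], [0, 0, 0, 0, 0, 1, 0], [0, 0, 0, 0, 0, 1, 0], [0, 0, 0, 0, 0, 1, 0]])

```text
time: 48.45
tool_pos: [409.6, -282.2, 239.4]
tcp_rot: [-180.0, -0.2, 137.6]
ft_force: [0.5, -0.4, -3.6]
finger_gap: 39.3
grip_force: 40.9
```

Emit:
apply_moves(deltas=[[0, 0, 0, 0, 0, 1, 0], [0, 0, 0, 0, 0, 1, 0], [0, 0, 0, 0, 0, 1, 0], [0, 0, 0, 0, 0, 1, 0], [0, 0, 0, 0, 0, 1, 0], [0, 0, 0, 0, 0, 1, 0], [0, 0, 0, 0, 0, 1, 0], [0, 0, 0, 0, 0, 1, 0]])

```text
time: 49.45
tool_pos: [409.6, -282.2, 239.4]
tcp_rot: [-179.9, -0.2, 100.9]
ft_force: [0.6, -0.6, -3.3]
finger_gap: 39.2
grip_force: 40.9
```

Emit:
apply_moves(deltas=[[0, 0, 0, 0, 0, 1, 0], [0, 0, 0, 0, 0, 1, 0], [0, 0, 0, 0, 0, 1, 0], [0, 0, 0, 0, 0, 1, 0], [0, 0, 0, 0, 0, 0, 0]])

```text
time: 50.08
tool_pos: [409.8, -282.3, 239.8]
tcp_rot: [-179.8, -0.1, 82.8]
ft_force: [-0.3, -0.3, -3.6]
finger_gap: 39.2
grip_force: 40.9
```

```bash
python3 -c "
from h import *
to(562.8,29,240,83)"
```

```text
turn az -0.05  shift [ 1.092e+01  3.800e+00 -1.000e-02]
```

Emit:
apply_moves(deltas=[[0.5, 0.15, 0, 0, 0, 0, 0], [1, 0.35, 0, 0, 0, 0, 0], [1, 0.35, 0, 0, 0, 0, 0], [1, 0.35, 0, 0, 0, 0, 0], [1, 0.35, 0, 0, 0, 0, 0], [1, 0.35, 0, 0, 0, 0, 0], [1, 0.35, 0, 0, 0, 0, 0], [1, 0.35, 0, 0, 0, 0, 0]])

```text
time: 51.08
tool_pos: [516.5, -67.7, 241.4]
tcp_rot: [-180.0, -0.0, 82.9]
ft_force: [0.3, 1.6, -3.4]
finger_gap: 39.3
grip_force: 40.9
```

Emit:
apply_moves(deltas=[[1, 0.35, 0, 0, 0, 0, 0], [1, 0.35, 0, 0, 0, 0, 0], [1, 0.35, 0, 0, 0, 0, 0], [0.4, 0.15, 0, 0, 0, 0, 0], [0, 0, 0.8, 0, 0, 0, 0], [0, 0, 0.8, 0, 0, 0, 0], [0, 0, 0, 0, 0, 0, 0], [0, 0, 0, 0, 0, 0, 0]])

```text
time: 52.08
tool_pos: [565.2, 26.9, 194.9]
tcp_rot: [180.0, -0.0, 82.8]
ft_force: [0.7, -0.2, -2.3]
finger_gap: 39.5
grip_force: 40.9
```

```bash
python3 -c "
from h import *
to(562.8,29,153.5,83)"
```

```text
turn az -0.05  shift [ 0.06 -0.09  1.38]
```

Emit:
apply_moves(deltas=[[0.06, -0.09, 0.3, 0, 0, 0, 0], [0, 0, 0.5, 0, 0, 0, 0], [0, 0, 0.4, 0, 0, 0, 0], [0, 0, 0, 0, 0, 0, 0], [0, 0, 0, 0, 0, 0, 0]])

```text
time: 52.7
tool_pos: [562.6, 29.0, 158.0]
tcp_rot: [-180.0, 0.0, 82.7]
ft_force: [0.1, -0.4, -1.9]
finger_gap: 39.3
grip_force: 40.9
```

```bash
python3 -c "
from h import *
to(562.8,29,152,83)
s,S=snap('scene');t,T=snap('top')
def c(i,x,y,w,h):return cv2.resize(i[y:y+h,x:x+w],(400,300),interpolation=2)
cv2.imwrite('pics/c1.png',np.hstack([c(t,265,140,160,120),c(s,220,190,160,120)]))"
```

```text
turn az -0.06  shift [-0.    0.01  0.2 ]
```

View pics/c1.png

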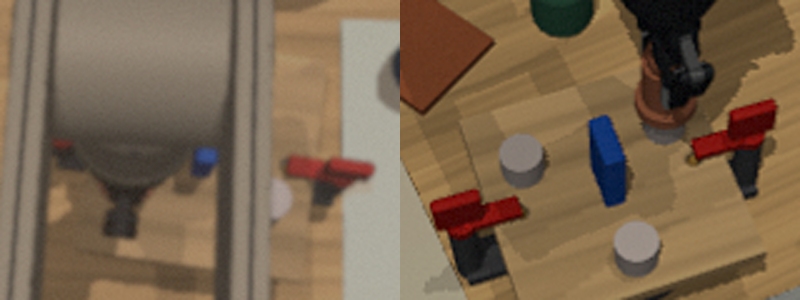

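Emit:
apply_moves(deltas=[[0, 0, 0.1, 0, 0, 0, 0], [0, 0, 0.07, 0, 0, 0, 0], [0, 0, 0, 0, 0, 0, 0]])

```text
time: 53.18
tool_pos: [562.3, 29.1, 152.6]
tcp_rot: [-180.0, 0.0, 82.7]
ft_force: [0.5, -0.2, -2.4]
finger_gap: 38.9
grip_force: 41.0
```

Emit:
apply_moves(deltas=[[0, 0, 0.05, 0, 0, 0, 0], [0, 0, 0, 0, 0, 0, 0]])

```text
time: 53.42
tool_pos: [562.7, 29.1, 152.0]
tcp_rot: [180.0, -0.0, 82.7]
ft_force: [-2.4, -0.0, 3.2]
finger_gap: 38.9
grip_force: 41.7
```

Emit:
apply_moves(deltas=[[0, 0, 0, 0, 0, 0, 0.55], [0, 0, 0, 0, 0, 0, 0.75], [0, 0, 0, 0, 0, 0, 0.85], [0, 0, 0, 0, 0, 0, 0.85], [0, 0, -0.5, 0, 0, 0, 0.85], [0, 0, -1, 0, 0, 0, 0.85], [0, 0, -1, 0, 0, 0, 0.85], [0, 0, -1, 0, 0, 0, 0.85]])

```text
time: 54.42
tool_pos: [562.7, 29.0, 258.7]
tcp_rot: [179.9, -0.0, 82.7]
ft_force: [0.4, 0.1, -0.1]
finger_gap: 72.6
grip_force: 0.0
```

Emit:
apply_moves(deltas=[[0, 0, -1, 0, 0, 0, 1], [0, 0, -0.3, 0, 0, 0, 1], [0, 0, 0, 0, 0, 0, 1]])

```text
time: 54.8
tool_pos: [562.8, 29.0, 296.1]
tcp_rot: [179.9, -0.0, 82.7]
ft_force: [-0.3, 0.3, -0.5]
finger_gap: 85.4
grip_force: 0.0
```

```bash
python3 -c "
from h import *
im,C=snap('wrist');cv2.imwrite('pics/w9.png',im)
to(500,-400,290,170); to(500,-400,290)
"
```

```text
turn az -19.04  shift [ -0.44 -14.45   0.16]
turn az -0.00  shift [-14.45  -0.25   0.16]
```

View pics/w9.png

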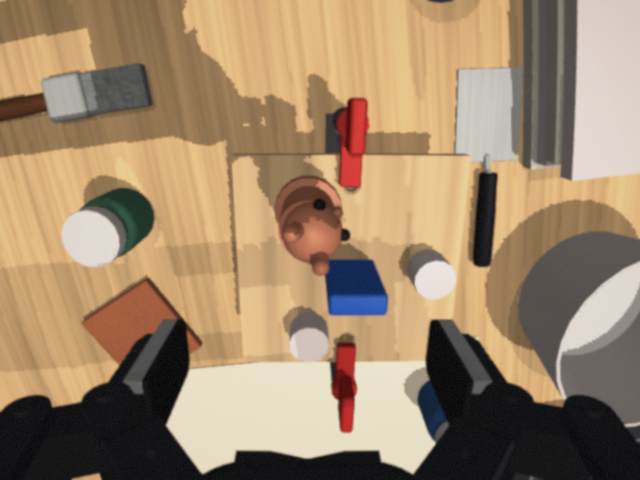

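Emit:
apply_moves(deltas=[[-1, 0, 0, 0, 0, 0, 1], [-1, 0, 0, 0, 0, 0, 1], [-1, 0, 0, 0, 0, 0, 1], [-1, 0, 0, 0, 0, 0, 1], [-1, 0, 0, 0, 0, 0, 1], [-1, 0, 0, 0, 0, 0, 1], [-1, 0, 0, 0, 0, 0, 1], [-1, 0, 0, 0, 0, 0, 1]])

```text
time: 55.85
tool_pos: [531.3, -209.6, 293.2]
tcp_rot: [-179.8, -0.1, 82.7]
ft_force: [-0.2, 0.3, 1.1]
finger_gap: 85.1
grip_force: 0.0
```

Emit:
apply_moves(deltas=[[-1, 0, 0.3, 0, 0, 0, 1], [-1, 0, 0.3, 0, 0, 0, 1], [-1, 0, 0.4, 0, 0, 0, 1], [-1, 0, 0.4, 0, 0, 0, 1], [-1, -0.1, 0.4, 0, 0, 0, 1], [-1, -0.1, 0.4, 0, 0, 0, 1], [-0.4, 0, 0.2, 0, 0, -1, 1], [0, 0, 0, 0, 0, -1, 1]])

```text
time: 56.85
tool_pos: [500.4, -398.9, 219.9]
tcp_rot: [-179.8, -0.2, 92.0]
ft_force: [-0.6, 0.9, -0.6]
finger_gap: 85.5
grip_force: 0.0
```

Emit:
apply_moves(deltas=[[0, 0, 0, 0, 0, -1, 1], [0, 0, 0, 0, 0, -1, 1], [0, 0, 0, 0, 0, -1, 1], [0, 0, 0, 0, 0, -1, 1], [0, 0, 0, 0, 0, -1, 1], [0, 0, 0, 0, 0, -1, 1], [0, 0, 0, 0, 0, -1, 1], [0, 0, 0, 0, 0, -1, 1]])

```text
time: 57.85
tool_pos: [501.2, -398.0, 221.0]
tcp_rot: [-180.0, -0.2, 128.7]
ft_force: [-0.1, 0.8, -1.1]
finger_gap: 85.3
grip_force: 0.0
```

Emit:
apply_moves(deltas=[[0, 0, 0, 0, 0, -1, 1], [0, 0, 0, 0, 0, -1, 1], [0, 0, 0, 0, 0, -1, 1], [0, 0, 0, 0, 0, -1, 1], [0, 0, 0, 0, 0, -1, 1], [0, 0, 0, 0, 0, -1, 1], [0, 0, 0, 0, 0, -1, 1], [0, 0, 0, 0, 0, -1, 1]])

```text
time: 58.85
tool_pos: [501.2, -398.0, 221.0]
tcp_rot: [179.9, -0.2, 165.4]
ft_force: [-0.4, 0.3, 0.1]
finger_gap: 85.5
grip_force: 0.0
```

Emit:
apply_moves(deltas=[[0, 0, 0, 0, 0, -1, 1], [0, 0, 0, 0, 0, -0.5, 1], [0, 0, 0, 0, 0, 0, 1]])

```text
time: 59.22
tool_pos: [501.3, -398.1, 221.4]
tcp_rot: [179.9, -0.1, 172.1]
ft_force: [-0.1, -0.6, -0.1]
finger_gap: 85.7
grip_force: 0.0
```

```bash
python3 - <<'E'
from piece import *
s=sense(); print(s["tool_pos"],s["tcp_rot"])
im,C=snap("wrist"); cv2.imwrite("pics/w10.png",im)
st=dict(tool_pos=np.array([562.8,29,296.1]),tcp_rot=[179.9,0,82.7])
q=proj(cam("wrist",st),place(cyl(26,14,14),562.8,29.2,0)+[0,0,104]); print(q.min(0),q.max(0))
for x,y in((503,-410),(495,-410),(503,-400)): q=proj(C,place(cyl(26,14,14),x,y,0)); print(x,y,q.min(0),q.max(0),proj(C,[[x,y,75]]))
E
```

```text
[ 501.33492923 -398.11194868  221.38915748] [ 1.79902390e+02 -1.40061463e-01  1.72110449e+02]
[271.99227683 178.58445666] [340.95529786 245.43168136]
503 -410 [260.80577375 177.07542163] [324.08356219 238.5446697 ] [[289.64004259 230.18871718]]
495 -410 [259.14278121 167.22003675] [322.85626249 229.52123552] [[287.8721575  219.00594054]]
503 -400 [272.82010545 175.36714032] [336.17173812 236.98473416] [[304.12895115 228.25722101]]
```

View pics/w10.png

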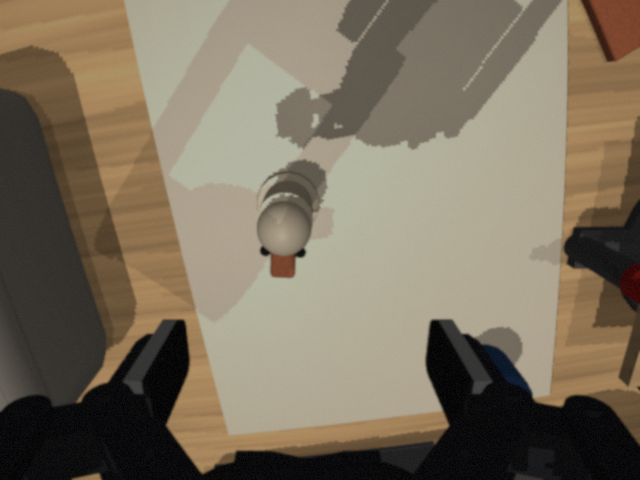

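```bash
python3 - <<'E'
from h import *
im=cv2.imread("pics/w10.png")
print([tuple(im[v,285]) [::2] for v in range(162,182)])
print("L",[tuple(im[198,u])[::2] for u in range(250,264)]); print("R",[tuple(im[198,u])[::2] for u in range(308,328)])
to(497,-413.3,44,172.1)
E
```

```text
[(np.uint8(163), np.uint8(179)), (np.uint8(162), np.uint8(178)), (np.uint8(159), np.uint8(176)), (np.uint8(151), np.uint8(168)), (np.uint8(142), np.uint8(161)), (np.uint8(133), np.uint8(151)), (np.uint8(116), np.uint8(136)), (np.uint8(101), np.uint8(123)), (np.uint8(92), np.uint8(112)), (np.uint8(76), np.uint8(96)), (np.uint8(68), np.uint8(84)), (np.uint8(78), np.uint8(97)), (np.uint8(88), np.uint8(113)), (np.uint8(95), np.uint8(120)), (np.uint8(96), np.uint8(121)), (np.uint8(91), np.uint8(117)), (np.uint8(84), np.uint8(108)), (np.uint8(80), np.uint8(99)), (np.uint8(73), np.uint8(93)), (np.uint8(62), np.uint8(81))]
L [(np.uint8(142), np.uint8(174)), (np.uint8(144), np.uint8(175)), (np.uint8(143), np.uint8(175)), (np.uint8(144), np.uint8(175)), (np.uint8(143), np.uint8(173)), (np.uint8(140), np.uint8(170)), (np.uint8(133), np.uint8(163)), (np.uint8(128), np.uint8(158)), (np.uint8(133), np.uint8(166)), (np.uint8(142), np.uint8(176)), (np.uint8(144), np.uint8(178)), (np.uint8(143), np.uint8(176)), (np.uint8(137), np.uint8(168)), (np.uint8(116), np.uint8(144))]
R [(np.uint8(57), np.uint8(73)), (np.uint8(55), np.uint8(72)), (np.uint8(58), np.uint8(75)), (np.uint8(64), np.uint8(83)), (np.uint8(71), np.uint8(91)), (np.uint8(78), np.uint8(98)), (np.uint8(75), np.uint8(96)), (np.uint8(79), np.uint8(100)), (np.uint8(85), np.uint8(107)), (np.uint8(86), np.uint8(109)), (np.uint8(86), np.uint8(107)), (np.uint8(89), np.uint8(109)), (np.uint8(102), np.uint8(123)), (np.uint8(121), np.uint8(142)), (np.uint8(139), np.uint8(158)), (np.uint8(150), np.uint8(168)), (np.uint8(159), np.uint8(177)), (np.uint8(159), np.uint8(177)), (np.uint8(160), np.uint8(179)), (np.uint8(159), np.uint8(178))]
turn az -0.01  shift [ 0.08 -0.52  5.92]
```

Emit:
apply_moves(deltas=[[0.03, -0.52, 0, 0, 0, 0, 1], [0, 0, 1, 0, 0, 0, 1], [0, 0, 1, 0, 0, 0, 1], [0, 0, 1, 0, 0, 0, 1], [0, 0, 1, 0, 0, 0, 1], [0, 0, 1, 0, 0, 0, 1], [0, 0, 0.8, 0, 0, 0, 1], [0, 0, 0, 0, 0, 0, 1]])

```text
time: 60.28
tool_pos: [497.0, -413.4, 46.4]
tcp_rot: [179.8, -0.2, 172.1]
ft_force: [-0.6, -0.1, -0.1]
finger_gap: 85.1
grip_force: 0.0
```

```bash
python3 -c "
from h import *
print(sense()['tool_pos']);to(498.5,-413.3,45,172.1)"
```

```text
[ 497.02713819 -413.36338294   46.41094824]
turn az -0.01  shift [-0.05  0.01  0.05]
```

Emit:
apply_moves(deltas=[[-0.03, 0, 0.03, 0, 0, 0, 1], [0, 0, 0, 0, 0, 0, 0], [0, 0, 0, 0, 0, 0, 0], [0, 0, 0, 0, 0, 0, 0], [0, 0, 0, 0, 0, 0, 0], [0, 0, 0, 0, 0, 0, 0]], grip_force=40)

```text
time: 61.02
tool_pos: [500.4, -414.5, 49.6]
tcp_rot: [-180.0, 0.1, 172.1]
ft_force: [-1.4, 1.5, 5.4]
finger_gap: 38.7
grip_force: 40.2
```

Emit:
apply_moves(deltas=[[0, 0, -0.5, 0, 0, 0, 0], [0, 0, -1, 0, 0, 0, 0], [0, 0, -1, 0, 0, 0, 0], [0, 0, -1, 0, 0, 0, 0], [0, 0, -1, 0, 0, 0, 0], [0, 0, -1, 0, 0, 0, 0], [0, 0, -1, 0, 0, 0, 0], [0, 0, 0, 0, 0, 0, 0]])

```text
time: 62.02
tool_pos: [501.0, -415.3, 247.4]
tcp_rot: [-179.8, 0.3, 172.1]
ft_force: [1.6, -0.6, -2.2]
finger_gap: 38.6
grip_force: 40.9
```

```bash
python3 - <<'E'
from piece import *
s=sense(); print(s['tool_pos'],s['tcp_rot'],s['finger_gap'],s['ft_force'])
im,C=snap('wrist'); cv2.imwrite('pics/w11.png',im)
p=s["tool_pos"];t=np.radians(s["tcp_rot"][2])
for d in(-4,0,4):
    q=proj(C,place(cyl(26,0,14),p[0]+d*np.cos(t),p[1]+d*np.sin(t),0)+[0,0,p[2]-48]); print(d,q.min(0),q.max(0))
cv2.imwrite('pics/c2.png',cv2.resize(im[200:320,230:390],(640,480),interpolation=2))
E
```

```text
[ 501.00131419 -415.26532951  247.36078674] [-179.79161289    0.28087233  172.13208411] 38.63959509378989 [ 1.61524641 -0.62797575 -2.19776529]
-4 [246.89185501 240.00027107] [367.38528429 358.51259884]
0 [246.43610358 231.37324268] [367.84432515 350.99372605]
4 [245.97749608 222.62747499] [368.30631362 343.35334499]
```

View pics/c2.png

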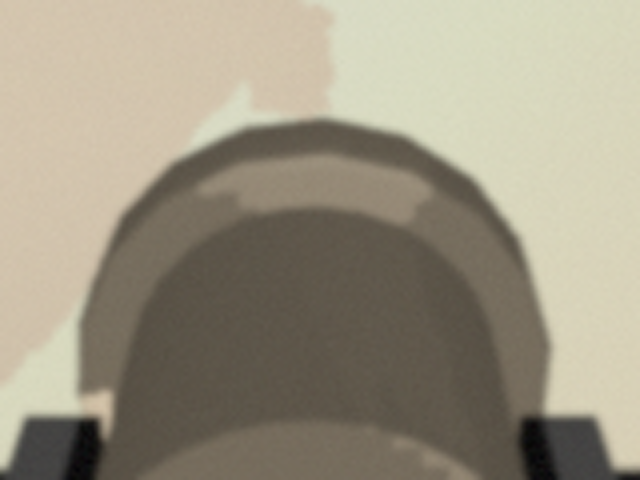

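Emit:
apply_moves(deltas=[[0, 0, 0, 0, 0, 0.5, 0], [0, 0, 0, 0, 0, 1, 0], [0, 0, 0, 0, 0, 1, 0], [0, 0, 0, 0, 0, 1, 0], [0, 0, 0, 0, 0, 1, 0], [0, 0, 0, 0, 0, 1, 0], [0, 0, 0, 0, 0, 1, 0], [0, 0, 0, 0, 0, 1, 0]])

```text
time: 63.08
tool_pos: [499.0, -413.3, 240.5]
tcp_rot: [180.0, -0.2, 137.6]
ft_force: [-0.7, -0.3, -3.5]
finger_gap: 39.2
grip_force: 40.8
```

Emit:
apply_moves(deltas=[[0, 0, 0, 0, 0, 1, 0], [0, 0, 0, 0, 0, 1, 0], [0, 0, 0, 0, 0, 1, 0], [0, 0, 0, 0, 0, 1, 0], [0, 0, 0, 0, 0, 1, 0], [0, 0, 0, 0, 0, 1, 0], [0, 0, 0, 0, 0, 1, 0], [0, 0, 0, 0, 0, 1, 0]])

```text
time: 64.08
tool_pos: [499.0, -413.3, 240.5]
tcp_rot: [-179.9, -0.2, 100.9]
ft_force: [-0.2, 0.9, -2.2]
finger_gap: 38.6
grip_force: 40.8
```

Emit:
apply_moves(deltas=[[0, 0, 0, 0, 0, 1, 0], [0, 0, 0, 0, 0, 1, 0], [0, 0, 0, 0, 0, 1, 0], [0, 0, 0, 0, 0, 1, 0], [0, 0, 0, 0, 0, 0, 0]])

```text
time: 64.7
tool_pos: [499.1, -413.5, 241.0]
tcp_rot: [-179.8, -0.1, 82.8]
ft_force: [0.8, 0.0, -3.4]
finger_gap: 38.9
grip_force: 40.8
```

```bash
python3 -c "
from h import *
to(547.4,-94,240)"
```

```text
turn az -0.00  shift [10.77  0.26  0.03]
```

Emit:
apply_moves(deltas=[[0.5, 0.02, 0, 0, 0, 0, 0], [1, 0.02, 0, 0, 0, 0, 0], [1, 0.02, 0, 0, 0, 0, 0], [1, 0.02, 0, 0, 0, 0, 0], [1, 0.02, 0, 0, 0, 0, 0], [1, 0.02, 0, 0, 0, 0, 0], [1, 0.02, 0, 0, 0, 0, 0], [1, 0.02, 0, 0, 0, 0, 0]])

```text
time: 65.7
tool_pos: [532.9, -189.5, 243.1]
tcp_rot: [-180.0, -0.0, 82.9]
ft_force: [-0.1, -0.9, -1.5]
finger_gap: 38.7
grip_force: 40.8
```

Emit:
apply_moves(deltas=[[1, 0.02, 0, 0, 0, 0, 0], [1, 0.02, 0, 0, 0, 0, 0], [1, 0.02, 0, 0, 0, 0, 0], [0.27, 0, 0, 0, 0, 0, 0], [0, 0, 0.8, 0, 0, 0, 0], [0, 0, 0.8, 0, 0, 0, 0], [0, 0, 0, 0, 0, 0, 0], [0, 0, 0, 0, 0, 0, 0]])

```text
time: 66.7
tool_pos: [547.5, -94.7, 196.4]
tcp_rot: [180.0, 0.0, 82.8]
ft_force: [-0.4, -0.4, -2.0]
finger_gap: 38.8
grip_force: 40.8
```

```bash
python3 -c "
from h import *
to(547.5,-94,153.5,83)"
```

```text
turn az -0.05  shift [ 0.02 -0.    1.43]
```

Emit:
apply_moves(deltas=[[0.02, 0, 0.3, 0, 0, 0, 0], [0, 0, 0.5, 0, 0, 0, 0], [0, 0, 0.4, 0, 0, 0, 0], [0, 0, 0.05, 0, 0, 0, 0], [0, 0, 0, 0, 0, 0, 0], [0, 0, 0, 0, 0, 0, 0]])

```text
time: 67.45
tool_pos: [547.7, -94.0, 158.6]
tcp_rot: [179.9, 0.0, 82.7]
ft_force: [0.8, 0.2, -2.9]
finger_gap: 38.7
grip_force: 40.8
```

Emit:
apply_moves(deltas=[[0, 0, 0.08, 0, 0, 0, 0], [0, 0, 0, 0, 0, 0, 0]])

```text
time: 67.7
tool_pos: [547.3, -93.9, 155.6]
tcp_rot: [-180.0, 0.0, 82.7]
ft_force: [0.1, -0.1, -2.2]
finger_gap: 39.0
grip_force: 40.8
```

Emit:
apply_moves(deltas=[[0, 0, 0.05, 0, 0, 0, 0], [0, 0, 0.03, 0, 0, 0, 0], [0, 0, 0, 0, 0, 0, 0]])

```text
time: 68.08
tool_pos: [547.4, -93.9, 153.5]
tcp_rot: [180.0, 0.0, 82.7]
ft_force: [-1.6, 0.5, 0.9]
finger_gap: 38.9
grip_force: 41.3
```

Emit:
apply_moves(deltas=[[0, 0, 0.03, 0, 0, 0, 0], [0, 0, 0, 0, 0, 0, 0]])

```text
time: 68.32
tool_pos: [547.5, -93.9, 153.5]
tcp_rot: [180.0, 0.0, 82.8]
ft_force: [-4.3, 1.4, 9.2]
finger_gap: 38.5
grip_force: 42.0
```

Firm contact on the prop. Release, retreat up and well clear, then inspect.

Emit:
apply_moves(deltas=[[0, 0, 0, 0, 0, 0, 0.55], [0, 0, 0, 0, 0, 0, 0.75], [0, 0, 0, 0, 0, 0, 0.85], [0, 0, 0, 0, 0, 0, 0.85], [0, 0, -0.5, 0, 0, 0, 0.85], [0, 0, -1, 0, 0, 0, 0.85], [0, 0, -1, 0, 0, 0, 0.85], [0, 0, -1, 0, 0, 0, 0.85]])

```text
time: 69.32
tool_pos: [547.4, -93.9, 259.6]
tcp_rot: [179.9, 0.0, 82.7]
ft_force: [0.6, -0.9, -0.1]
finger_gap: 72.9
grip_force: 0.0
```

Emit:
apply_moves(deltas=[[0, 0, -1, 0, 0, 0, 1], [0, 0, -1, 0, 0, 0, 1], [-1, -1, 0, 0, 0, 0, 1], [-1, -1, 0, 0, 0, 0, 1], [-1, -1, 0, 0, 0, 0, 1], [-1, -1, 0, 0, 0, 0, 1], [-1, -0.5, 0, 0, 0, 0, 1], [-1, -0.5, 0, 0, 0, 0, 1]])

```text
time: 70.32
tool_pos: [375.0, -254.4, 318.8]
tcp_rot: [179.9, 0.1, 82.7]
ft_force: [-0.3, -0.5, 0.9]
finger_gap: 85.4
grip_force: 0.0
```

Emit:
apply_moves(deltas=[[-1, 0, 0, 0, 0, 0, 1], [-1, 0, 0, 0, 0, 0, 1], [-1, 0, 0, 0, 0, 0, 1], [-1, 0, 0, 0, 0, 0, 1], [0, 0, 0, 0, 0, 0, 1]])

```text
time: 70.95
tool_pos: [360.1, -374.0, 318.1]
tcp_rot: [180.0, 0.0, 82.6]
ft_force: [-0.4, -0.2, 0.6]
finger_gap: 85.4
grip_force: 0.0
```

```bash
python3 - <<'E'
from piece import *
s,S=snap('scene');t,T=snap('top')
for C,n in((T,"top"),(S,"scene")):
    for x,y in((562.8,29),(547.4,-93.6)):
        q=proj(C,place(cyl(26,0,14),x,y,0)+[0,0,104]); im=t if n=="top" else s
        cv2.polylines(im,[cv2.convexHull((q*16).astype(np.int32))],True,(0,255,0),1,cv2.LINE_AA,4)
def c(i,x,y,w,h):return cv2.resize(i[y:y+h,x:x+w],(400,300),interpolation=2)
cv2.imwrite('pics/c3.png',np.hstack([c(t,270,140,160,120),c(s,220,190,160,120)]))
E
```

```text
(no output)
```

View pics/c3.png

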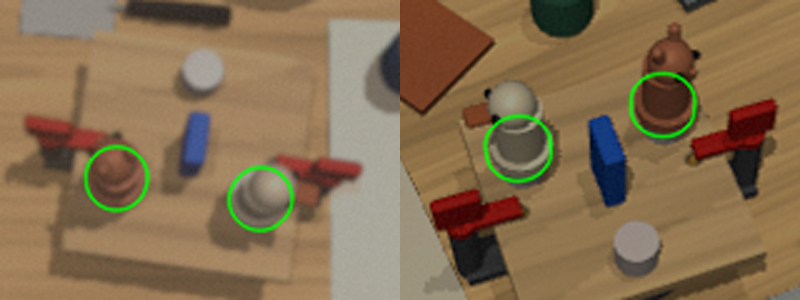

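```bash
python3 -c "
from bench import *
print(hand_in())"
```

```text
the job is handed in; nothing more can be done
None
```

The bat is seated on the pins with both turnbuttons locked over its edge. The owl and duck, the only pieces on the canvas, stand upright on their own props within about 2 mm of centre by the camera measurements. The job was handed in at about 71 s; no verdict came back.

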